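# Pack out a test tile and hold it on the comparator

## Task

Set the terracotta tile up for a reading on the dial comparator. First take the thin packing strip with the blue grip out of the wooden block, lower it all the way down into the gap beside the tile that is wide enough to take it, and let it go there; then push the tile home against both steel stops, square and flat on the plate, with a light steady push. The dial's sprung plunger pushes back, so finish while still holding the tile pressed flush against the stops; leave the thick red strip, the bottle and the beaker as they are.

Things in the scene. Friction and masses are not known exactly. Their poses are not given: they have to be found in the camera images.
- gauge: comparator, fixed, place and yaw vary: grey steel plate, flat top 18 mm above the bench. Origin: on the bench, z up, x towards stops and dial (push the tile along +x). Plate spans x -115 to 90, y -105 to 105 mm. A round dial gauge (58 mm wide, 35 high) lies face up at x = 136 mm; its clamp (30 mm wide, 40 mm above the bench) is at x = 72 to 88. A red needle turns as the plunger goes in
- stops: the comparator's two hard steel stops, each 18 mm wide and 15 mm high above the plate. Origin and axes are those of gauge: the stops are centred at y = -34 and +34 mm and their stopping faces, looking to -x, are at x = 62 mm, so a tile flush against both has its centre at x = 12 mm
- tile: terracotta tile 100 x 100 x 12 mm, 0.28 kg, loose, flat on the plate between the guides, 16 to 26 mm short of the stops, about mid-way (1 mm). Origin: centre of its underside; x and y along its edges, parallel to the comparator's to a degree. Slides with about 1 N of friction, more if pressed down. Push it at the middle of its near (-x) edge with fingertips lower than its top, which is 30 mm above the bench
- guide_narrow: narrow side guide: aluminium bar 106 x 15 mm, 12 mm high, screwed on the plate, its length along the comparator's x. Origin: centre of its underside, at x = 0 and y = +72.5 or -72.5 mm in the comparator's frame (the two guides change sides). The gap between it and the tile is about 15 mm wide (14 to 16) and open above
- guide_broad: broad side guide: aluminium bar 106 x 41 mm, 12 mm high, screwed on the plate on the other side of the tile. Origin: centre of its underside. The gap between it and the tile is only about 2 mm
- strip: thin packing strip, loose, 0.1 kg: steel bar 60 mm long (x), 12 thick (y), 14 high, bottom edges chamfered 3 mm; on its middle an upright blue grip 24 (x) by 12 mm (y), from 14 to 50 mm above its underside. Origin: centre of its underside. Starts in a slot of the block. Seated, it stands on the plate (origin 18 mm above the bench), lengthwise beside the guide's middle, 14 mm from its centre line
- spare: thick packing strip, loose: the same shape but 18 mm thick, with a red grip; it stands in the other slot of the block, is not needed and stays there. Origin: centre of its underside
- block: wooden storage block 90 (x) by 140 (y) mm, 24 mm high, fixed; place and yaw vary. Origin: centre of its underside. Two slots 63 (x) by 21 (y) mm, 10 mm deep, at y = -37.5 and +37.5 mm; a strip standing in one has its origin 14 mm above the bench and its length along the block's x. Which strip is in which slot varies
- plunger (a joint): the dial gauge's sprung plunger between the stops, 6 mm above the plate: 0 = fully out, its brass tip 8 mm proud of the stops' faces; grows in m as it is pushed in (towards +x); 0.008 with the tile flush. Its spring pushes back with 1.4 N when out and 3 N with the tile flush, enough to slide the tile off again
- bottle: bystander: glass bottle with a blue cap, 86 mm across, 190 mm high, loose. Origin: centre of its underside
- beaker: bystander: clear beaker with steel shot, 80 mm across, 95 mm high, loose. Origin: centre of its underside

How it is judged:
On the way, in this order (a step that is already met when the one before it is completed fails the run):
1. the thin strip is lifted clear out of the block (z of strip in the frame of block above 0.032 m), for 0.1 s.
2. the thin strip is fully down in the wide gap, between the tile and the narrow guide, and let go (z of strip in the frame of gauge between 0.016 and 0.0205 m and x of strip in the frame of gauge between -0.045 and 0.06 m and angle between the x axis of strip and the x axis of gauge, either way round below 0.1 rad and angle between strip's own z axis and vertical below 0.08 rad and (y of strip in the frame of guide_narrow between 0.012 and 0.0205 m or y of strip in the frame of guide_narrow between -0.0205 and -0.012 m) and contact force between the fingers and strip below 0.5 N), for 0.2 s.
At the end, for the whole second after the job is handed in: Thin strip released, down on the plate between tile and narrow guide, upright (0.08 rad) and lengthwise (0.1 rad); tile flat, square within 0.02 rad, at most 1.8 mm off the stops, plunger 6.5 mm in or more; fingers press the tile (over 2 N), tile bears on the stops (over 1 N), to the end (all of step 2 and x of tile in the frame of gauge above 0.0102 m and z of tile in the frame of gauge below 0.0195 m and angle between tile's own z axis and vertical below 0.03 rad and angle between the x axis of tile and the x axis of gauge, either way round below 0.02 rad and value of joint plunger above 0.0065 m and contact force between tile and stops above 1 N and contact force between the fingers and tile above 2 N and linear speed of tile below 0.01 m/s); the arm keeps its last pose, push and grip.
It fails at once if the thick red strip disturbed (more than 12 mm or tipped) (distance of spare from where it was at the start of the episode above 0.012 m or angle between spare's own z axis and vertical above 0.25 rad).
It fails at once if the bottle or the beaker moved more than 20 mm or tipped (distance of any of bottle, beaker from where it was at the start of the episode above 0.02 m or angle between any of bottle, beaker's own z axis and vertical above 0.25 rad).
It fails at once if the tile rammed: pressed on with more than 60 N (contact force between the fingers and tile above 60 N).
It also fails if it takes over 54 s, if anything falls off the work surface, if the arm or the gripper's body presses on something with over 40 N, if the wrist force passes 120 N, or if a joint passes its speed limit or range.

## Robot

A 6-joint arm with a two-finger parallel gripper is mounted at the origin on the work surface. World frame = base frame: x ahead of the robot, y to its left, z up, the work surface at z = 0. Lengths are in m, angles in rad, forces in N, time in s.
With the tool pointing down it reaches from about 0.375 to 0.75 m from the base axis. Payload 9 kg.
Tool frame: the origin (TCP) lies at the very end of the fingers, on their centre line; the grasp point (between the pads) lies 19 mm behind it; y points along the fingers, x is the direction in which the jaws open and shut, and the axes are right-handed (so a half turn about y gives the same grasp; the last joint's range is limited). The gripper opens to 85 mm and grips with 20 to 120 N. Pads are 22 mm wide; open, the fingers measure 114 mm over their backs; the gripper's body (76 mm by 85 mm) begins 54 mm behind the grasp point. The pads swing forward as they close: fully open they stand 13 mm farther back than shut.
Start: joints at [0.997, 0.104, 0.097, 1.564, 0, 1.353], TCP at [0.209, 0.562, 0.2] pointing down, gripper open.
Joint ranges: [-2.99, 2.99], [-0.84, 1.86], [-1.1, 1.16], [-1.84, 2.11], [-1.51, 1.56], [-3.14, 3.14]. Speed limits (rad/s): [2.22, 2.22, 2.57, 3.14, 3.14, 3.14].

## Interface

Orientations are given as a unit quaternion [x, y, z, w].
In Python, from rig import manip, capture, hand_in gives the robot as it stands.
- The arm moves only by the tool arm_command, never from a script. Its argument "motion" is a list of rows, each an object with "travel": the shift along the tool's x, y, z in units of 20 cm (1.0 is 20 cm), a list of three; "rot": the turn, a rotation vector about the tool's x, y, z in units of 1.5 rad (1.0 is 1.5 rad), a list of three. A call has 1 to 5 rows; each row is the pose to reach, as a shift and turn from the pose commanded when the call began, along the tool's axes at that moment; what a row does not reach only later rows make up. A row lasts 1/8 s, in which the tool goes at most 62.5 mm and 10.7 degrees, less where a joint would pass 70% of its speed; a pose out of reach is approached as far as the arm can. A call with a number of a shift or a turn outside -1 to 1 is refused whole. A call with a gripper value outside its range is refused whole. "jaw" is the gripper's target within -1 to 1 (fully open at 1, half-way at 0, shut at -1), set as the call begins (left out, the last holds). The fingers move at their own pace and stop on an object; the grip force is fixed at half the most. Time passes only in rows, so rows that repeat a pose let the fingers close. It gives the time, the measured TCP pose, the force and the opening at its end, in the units of the state.
- manip.get_obs(): the state, without advancing time (a new reading comes with each control period).
- capture(name): name is "scene" or "side" or "wrist"; returns a dict with "color" (384x512x3 uint8, red, green, blue), "fx", "fy", "cx", "cy" (pixels), "rvec" (rotation vector, rad) and "tvec" (3), from world to camera coordinates, as OpenCV has them; the wrist camera has in their place "tool_from_camera" (4x4, takes a point from camera to tool coordinates, whose origin is the TCP and whose axes are the tool frame's). Camera axes: x right, y down, z forward; pixel columns grow to the right and rows downward; lengths in m; the calibration is good to about 2 mm. The wrist camera is an equidistant fisheye: a pixel r from the principal point sees the ray r / f radians off the axis. A picture is of the moment at which its call begins: read the wrist's pose just before it. There is no depth.
- hand_in(): hands the job in, once; it reports no verdict.
The state is a dict: "t": time; "qpos": joint angles; "dq": joint speeds; "joint_torque": joint torques, N m; "ee_pos": TCP position; "eef_rot": TCP orientation; "force": force on the tool from outside, world axes, zero at the start; "moment": the same for the moment, N m; "width": opening from 0.0 (shut) to 1.0 (fully open).
Only numpy, scipy, OpenCV 4.12 (cv2) and the standard library are available. Lean on these libraries where they do the work, as an engineer would, in place of code of your own. Each camera call takes 0.05 s, during which the arm holds its last target.

## Working session

There is one attempt and no reset: what is moved stays moved. The work goes in short steps, Python scripts to look and compute and a tool call to move; the robot and the scene stay as the last step left them, time stands still between calls to the robot, and variables do not carry over. Pictures are saved under pics/ and viewed, and the job is handed in when it is done.

Besides the shell and the picture viewer there is one more tool, called after "Request:" as name([rows], argument=value, ...), one row to a line, values as JSON. arm_command: Moves the arm, as the interface text tells. Shifts and turns lie within -1 to 1; 1 stands for 20 cm of shift or 1.5 rad of turn. Its arguments: {"type":"object","properties":{"motion":{"type":"array"},"jaw":{"type":"number"}},"required":["motion"]}

```bash
mkdir -p pics; ls; python3 - <<'E'
from rig import manip,capture
import cv2,numpy as np,json
o=manip.get_obs();print(o)
for n in("scene","side","wrist"):
    c=capture(n);cv2.imwrite(f"pics/{n}0.png",cv2.cvtColor(c["color"],cv2.COLOR_RGB2BGR))
    print(n,{k:(np.round(v,4).tolist()) for k,v in c.items() if k!="color"})
    np.savez(f"{n}0.npz",**c)
E
```

```text
pics
{'t': 0.0, 'qpos': array([ 9.97320103e-01,  1.04703306e-01,  9.64590286e-02,  1.56390041e+00,
       -3.44223200e-05,  1.35309313e+00]), 'dq': array([ 5.30241234e-04,  9.21171961e-06,  1.51009961e-03, -4.64140075e-04,
        3.95553476e-05, -1.40306723e-03]), 'joint_torque': array([-1.24210386e-03, -5.56932807e+01,  5.03645647e+01,  1.69044756e-02,
       -3.56632381e-04, -2.61728900e-06]), 'ee_pos': array([0.20878116, 0.5620971 , 0.19891437]), 'eef_rot': array([ 0.58077713,  0.4031986 , -0.40407127, -0.5803923 ]), 'force': array([ 0.27779463, -0.42309169,  0.40312303]), 'moment': array([-0.04367817,  0.03933817, -0.04776281]), 'width': 1.0016927164068907}
scene {'fx': 478.0731, 'fy': 478.0731, 'cx': 261.8368, 'cy': 182.0244, 'rvec': [2.1771, 1.0744, -0.4324], 'tvec': [-0.3726, -0.2594, 1.4894]}
side {'fx': 405.9514, 'fy': 405.9514, 'cx': 254.8242, 'cy': 193.8413, 'rvec': [2.364, -0.6928, 0.2551], 'tvec': [-0.4579, 0.2818, 1.0882]}
wrist {'fx': 297.3186, 'fy': 297.3186, 'cx': 256.0448, 'cy': 192.0341, 'tool_from_camera': [[1.0, -0.0002, -0.0002, 0.0018], [0.0001, -0.2969, 0.9549, -0.1735], [-0.0003, -0.9549, -0.2969, 0.0758], [0.0, 0.0, 0.0, 1.0]]}
```

View pics/scene0.png

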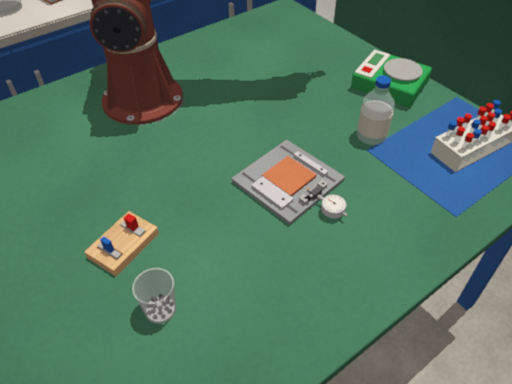

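View pics/side0.png

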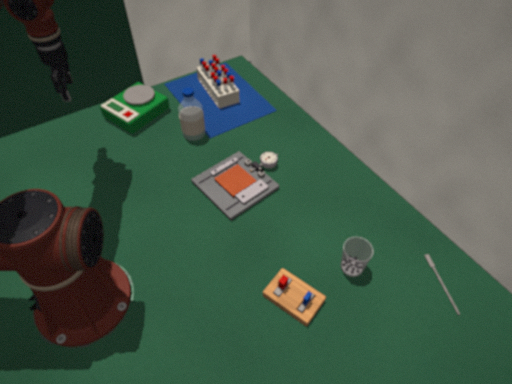

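View pics/wrist0.png

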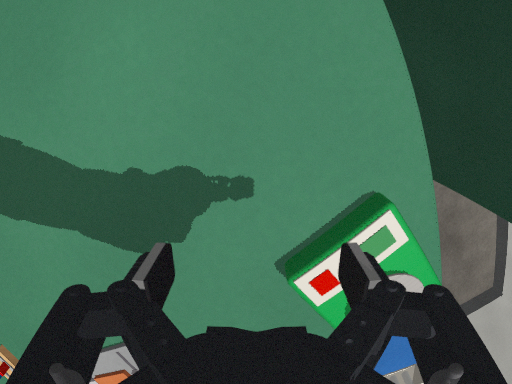

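The scene view shows the gauge at about (290,180), the tile at (290,176), and the narrow guide near (310,163). The broad guide is at (272,192), and the block is at (122,242) with the blue grip at (107,244) and the red at (131,222). The beaker is at (157,297) and the bottle at (376,115). Next I measure with masks and rays.

```bash
cat > h.py <<'E'
import numpy as np,cv2
from scipy.spatial.transform import Rotation as R
def load(n):
    return dict(np.load(n))
def cam(c):
    Rm=R.from_rotvec(c["rvec"]).as_matrix(); return Rm,-Rm.T@c["tvec"]
def K(c): return np.array([[c["fx"],0,c["cx"]],[0,c["fy"],c["cy"]],[0,0,1.]])
def onplane(c,uv,z):
    Rm,o=cam(c); uv=np.atleast_2d(np.asarray(uv,float))
    d=np.c_[(uv[:,0]-c["cx"])/c["fx"],(uv[:,1]-c["cy"])/c["fy"],np.ones(len(uv))]@Rm
    return o+d*((z-o[2])/d[:,2])[:,None]
def proj(c,P):
    p,_=cv2.projectPoints(np.atleast_2d(np.asarray(P,float)),c["rvec"],c["tvec"],K(c),None);return p[:,0]
def topview(c,z,ctr,half,ppm,yaw=0.):
    """rectified image of plane z; px (u,v) -> local x=(u/ppm-half)"""
    n=int(2*half*ppm); g=(np.arange(n)/ppm-half)
    X,Y=np.meshgrid(g,g)
    cs,sn=np.cos(yaw),np.sin(yaw)
    P=np.c_[(ctr[0]+cs*X-sn*Y).ravel(),(ctr[1]+sn*X+cs*Y).ravel(),np.full(n*n,z)]
    p=proj(c,P).reshape(n,n,2).astype(np.float32)
    return cv2.remap(c["color"],p[...,0],p[...,1],cv2.INTER_CUBIC)
def mask(c,name):
    h=cv2.cvtColor(c["color"],cv2.COLOR_RGB2HSV).astype(int);H,S,V=h[...,0],h[...,1],h[...,2]
    return {"tile":((H<12)&(S>150)&(V>130)),"blue":((H>105)&(H<130)&(S>130)&(V>90)),"red":((H<5)|(H>175))&(S>190)&(V>90),
     "wood":((H>8)&(H<24)&(S>70)&(V>120))}[name].astype(np.uint8)
E
python3 - <<'E'
from h import *
for n in("scene","side"):
    c=load(n+"0.npz");print(n,"cam",cam(c)[1])
    for nm,z in(("tile",.030),("blue",.05),("red",.05),("wood",.024)):
        m=mask(c,nm);k,l,s,ct=cv2.connectedComponentsWithStats(m)
        for i in range(1,k):
            if s[i,4]>25:
                out=""
                if nm in("tile","wood"):
                    cn=max(cv2.findContours((l==i).astype(np.uint8),0,2)[0],key=cv2.contourArea)
                    r=cv2.minAreaRect(onplane(c,cn[:,0],z)[:,:2].astype(np.float32)*1000);out=r
                print(nm,s[i],ct[i].round(1),onplane(c,ct[i],z).round(3),out)
    # enlarge crops
s=load("scene0.npz");d=load("side0.npz")
a=cv2.resize(s["color"][130:225,225:355],None,fx=6,fy=6,interpolation=cv2.INTER_CUBIC)
cv2.imwrite("pics/cs.png",cv2.cvtColor(a,cv2.COLOR_RGB2BGR))
a=cv2.resize(d["color"][145:225,185:285],None,fx=7,fy=7,interpolation=cv2.INTER_CUBIC)
cv2.imwrite("pics/cd.png",cv2.cvtColor(a,cv2.COLOR_RGB2BGR))
a=cv2.resize(s["color"][205:325,75:195],None,fx=5,fy=5,interpolation=cv2.INTER_CUBIC)
cv2.imwrite("pics/bs.png",cv2.cvtColor(a,cv2.COLOR_RGB2BGR))
E
```

```text
scene cam [ 1.19175763 -0.43852216  0.90096878]
tile [362  67  10   5  35] [366.6  69. ] [[0.34  0.636 0.03 ]] ((339.75714111328125, 635.9808959960938), (23.79062271118164, 25.203933715820312), 17.281293869018555)
tile [486 103   7   5  27] [489.1 104.9] [[0.694 0.785 0.03 ]] ((693.9895629882812, 784.1469116210938), (17.88909339904785, 19.240936279296875), 52.36723327636719)
tile [479 106   8   5  31] [482.7 108.3] [[0.692 0.756 0.03 ]] ((690.3920288085938, 756.00830078125), (21.964096069335938, 18.97498893737793), 52.37406921386719)
tile [504 111   8   8  37] [507.5 115.6] [[0.756 0.783 0.03 ]] ((752.5098876953125, 788.2223510742188), (18.006444931030273, 41.683929443359375), 25.34227752685547)
tile [481 115   7   6  32] [483.8 117.6] [[0.72  0.721 0.03 ]] ((720.2098388671875, 721.8294677734375), (16.441877365112305, 22.950559616088867), 35.110923767089844)
tile [482 124   8   6  33] [485.2 127.1] [[0.748 0.688 0.03 ]] ((747.5000610351562, 689.6870727539062), (18.747753143310547, 23.696033477783203), 35.036231994628906)
tile [458 126   7   6  28] [461.  128.6] [[0.71  0.629 0.03 ]] 
[... 1952 characters left out ...]

tile [278 274  10  11  69] [282.5 279.1] [[ 0.472 -0.251  0.03 ]] ((469.355224609375, -252.24951171875), (33.289669036865234, 19.578454971313477), 14.113714218139648)
blue [ 166   64  109   74 2652] [222.6 103.5] [[0.7  0.47 0.05]] 
blue [305 293   6   8  30] [307.4 296.4] [[ 0.49  -0.334  0.05 ]] 
red [279 276   8  10  52] [282.9 280.4] [[ 0.463 -0.263  0.05 ]] 
wood [216 171  32  25 231] [233.1 181.4] [[0.542 0.128 0.024]] ((550.08251953125, 129.88255310058594), (91.02809143066406, 93.75291442871094), 6.184733867645264)
wood [ 263  268   63   55 1423] [294.5 295.4] [[ 0.473 -0.304  0.024]] ((473.720947265625, -300.05731201171875), (94.3018798828125, 143.4315185546875), 19.803640365600586)
```

View pics/cs.png

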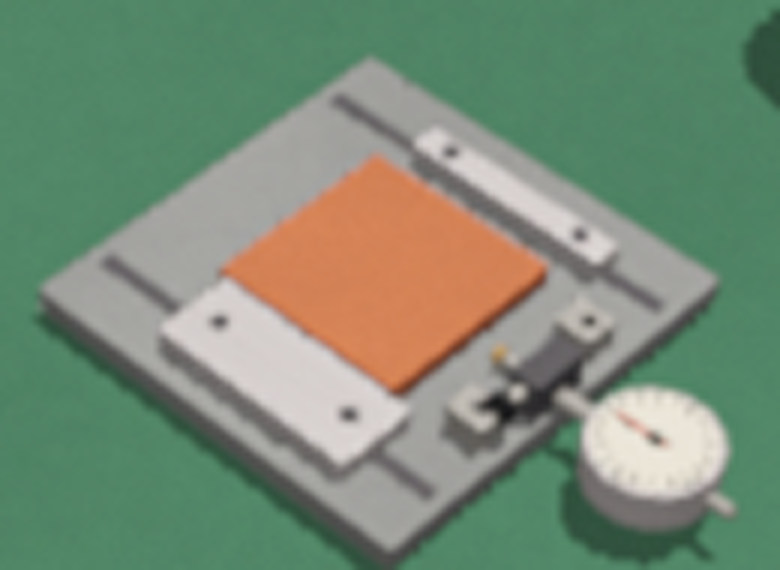

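View pics/bs.png

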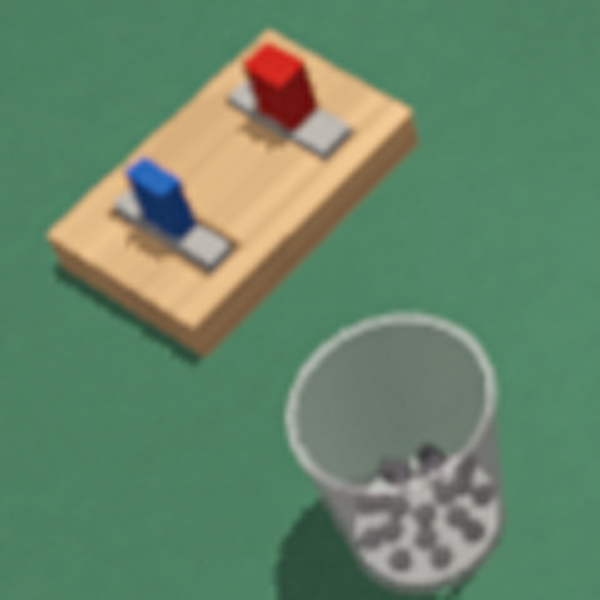

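The crop shows the plate's top corners at about (40,288), (372,57), (718,278) and (392,553). The narrow guide is on the far side (+y), and the dial is towards +x. Now I view the side crop.

View pics/cd.png

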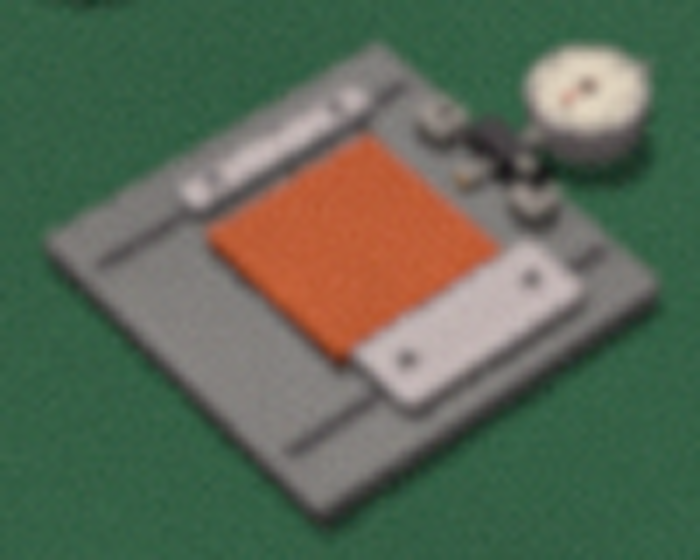

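```bash
cat > m.py <<'E'
from h import *
s=load("scene0.npz")
def up(p,f,o): return (np.array(p,float)+.5)/f-.5+np.array(o)
g=up([(40,288),(372,57),(718,278),(392,553)],6,(225,130))
P=onplane(s,g,.018)[:,:2]*1000
print("plate",P.round(1),np.linalg.norm(np.roll(P,-1,0)-P,axis=1))
print("yaws",[np.degrees(np.arctan2(*(P[j]-P[i])[::-1])) for i,j in((1,2),(0,3))],[np.degrees(np.arctan2(*(P[j]-P[i])[::-1]))-90 for i,j in((0,1),(3,2))])
t=up([(222,271),(376,155),(547,268),(396,388)],6,(225,130))
T=onplane(s,t,.030)[:,:2]*1000
print("tile",T.round(1),np.linalg.norm(np.roll(T,-1,0)-T,axis=1),T.mean(0))
print([np.degrees(np.arctan2(*(T[j]-T[i])[::-1])) for i,j in((1,2),(0,3))],[np.degrees(np.arctan2(*(T[j]-T[i])[::-1]))-90 for i,j in((0,1),(3,2))])
b=up([(47,237),(267,30),(413,112),(200,330)],5,(75,205))
B=onplane(s,b,.024)[:,:2]*1000
print("block",B.round(1),np.linalg.norm(np.roll(B,-1,0)-B,axis=1),B.mean(0))
print([np.degrees(np.arctan2(*(B[j]-B[i])[::-1])) for i,j in((1,2),(0,3))],[np.degrees(np.arctan2(*(B[j]-B[i])[::-1]))-90 for i,j in((0,1),(3,2))])
bl=up([(130,167),(147,158),(181,181),(164,194)],5,(75,205));print("bluetop",(onplane(s,bl,.064)[:,:2]*1000).round(1),(onplane(s,bl,.064)[:,:2]*1000).mean(0))
st=up([(112,208),(130,193),(237,245),(210,270)],5,(75,205));print("striptop",(onplane(s,st,.028)[:,:2]*1000).round(1),(onplane(s,st,.028)[:,:2]*1000).mean(0))
bk=up([(157-75)*5,(310-205)*5],5,(75,205));print(onplane(s,[157,309],0))
E
python3 m.py
```

```text
plate [[464.4  15.2]
 [435.9 222.5]
 [636.9 249.3]
 [667.8  42. ]] [209.23474311 202.76362318 209.58408036 205.15255071]
yaws [np.float64(7.596270420509376), np.float64(7.5049871605891)] [np.float64(7.809595571570654), np.float64(8.462282705125958)]
tile [[513.1  76. ]
 [497.7 173.4]
 [595.9 186.5]
 [609.6  91.8]] [98.63079811 99.10784709 95.73642466 97.72927952] [554.08330799 131.94575881]
[np.float64(7.5996264847613455), np.float64(9.282202174001734)] [np.float64(9.019705763869638), np.float64(8.212245287474119)]
block [[ 458.6 -379.1]
 [ 408.8 -246.9]
 [ 495.5 -215.7]
 [ 544.8 -346.4]] [141.26563118  92.17175691 139.72020405  92.25134481] [ 476.92724183 -297.04130996]
[np.float64(19.827891818258287), np.float64(20.788478487638862)] [np.float64(20.6422016758047), np.float64(20.678532725755773)]
bluetop [[ 479.  -338.3]
 [ 479.  -330.3]
 [ 499.5 -323.9]
 [ 501.5 -332.8]] [ 489.74826106 -331.3376829 ]
striptop [[ 464.7 -350. ]
 [ 461.9 -340.1]
 [ 517.1 -314.6]
 [ 522.  -329.8]] [ 491.46010489 -333.62391484]
[[ 0.66713036 -0.31500026  0.        ]]
```

```bash
cat > mv.py <<'E'
import sys,json
from h import *
from rig import manip
def plan(x,y,z,yawdeg):
    """tool pointing down, tool x axis along world yaw (mod 180, nearest)"""
    o=manip.get_obs();Rc=R.from_quat(o["eef_rot"]);p=o["ee_pos"]
    best=None
    for k in(0,180):
        a=np.radians(yawdeg+k);X=np.array([np.cos(a),np.sin(a),0]);Y=np.array([0,0,-1.]);Z=np.cross(X,Y)
        Rt=R.from_matrix(np.c_[X,Y,Z]);rv=(Rc.inv()*Rt).as_rotvec()
        if best is None or np.linalg.norm(rv)<np.linalg.norm(best):best=rv
    d=Rc.inv().apply(np.array([x,y,z])-p)
    print("t",round(o["t"],3),"p",p.round(4),"yawx",np.degrees(np.arctan2(Rc.as_matrix()[1,0],Rc.as_matrix()[0,0])).round(2),"ydir",Rc.as_matrix()[:,1].round(4),"q",o["qpos"].round(3),"F",o["force"].round(2),"w",round(o["width"],3))
    print("travel",(d/.2).round(4).tolist(),"rot",(best/1.5).round(4).tolist())
if __name__=="__main__": plan(*map(float,sys.argv[1:5]))
E
python3 - <<'E'
from h import *
s=load("scene0.npz");d=load("side0.npz")
def tri(a,b):
    A=[];
    for c,uv in((s,a),(d,b)):
        P=K(c)@np.c_[R.from_rotvec(c["rvec"]).as_matrix(),c["tvec"]]
        A.append(P)
    X=cv2.triangulatePoints(A[0],A[1],np.array(a,float).reshape(2,1),np.array(b,float).reshape(2,1))[:,0];return (X[:3]/X[3]*1000).round(1)
def upd(p): return (np.array(p,float)+.5)/7-.5+np.array([185,145])
side=[(47,240),(383,42),(658,285),(322,515)]
P=onplane(d,[upd(p) for p in side],.018)[:,:2]*1000
print("plate side",P.round(1),P.mean(0))
t=onplane(d,[upd(p) for p in [(210,235),(366,135),(500,248),(342,357)]],.030)[:,:2]*1000
print("tile side",t.round(1),t.mean(0))
print("blue",tri((106.7,244.4),(307.4,296.4)),"red",tri((130.6,221.6),(282.9,280.4)),"tile",tri((289.6,175.7),(234.6,179.7)),"cap",tri((382.7,81.5),(188,93)))
print("bottle base",onplane(s,(374,136),0))
E
python3 mv.py 0.50 0.13 0.25 98
```

```text
plate side [[434.  216.9]
 [637.2 245.7]
 [661.1  38.4]
 [461.5   8.1]] [548.45422876 127.27783799]
tile side [[495.9 168.3]
 [590.8 184.6]
 [605.7  88.5]
 [509.9  71.5]] [550.57451735 128.23184578]
blue [ 490.5 -333.2   48.8] red [ 463.9 -262.3   48.4] tile [552.1 136.4  19.7] cap [554.1 438.5 179.3]
bottle base [[0.56253375 0.44207831 0.        ]]
t 0.15 p [0.2088 0.5622 0.1991] yawx 69.61 ydir [-6.e-04 -9.e-04 -1.e+00] q [ 0.997  0.105  0.097  1.564 -0.     1.353] F [ 0.29  0.26 -0.42] w 0.996
travel [-1.5185, -0.2534, -2.1174] rot [-0.0003, -0.3303, -0.0006]
```

Request:
arm_command([
  {"travel": [-0.15,-0.03,-0.2],"rot": [0,-0.06,0]},
  {"travel": [-0.33,-0.06,-0.45],"rot": [0,-0.14,0]},
  {"travel": [-0.5,-0.09,-0.7],"rot": [0,-0.22,0]},
  {"travel": [-0.65,-0.11,-0.92],"rot": [0,-0.29,0]},
  {"travel": [-0.71,-0.12,-1.0],"rot": [0,-0.33,0]},
], jaw=0)

```text
t: 0.78
ee_pos: [0.3484, 0.3575, 0.2238]
eef_rot: [0.464, 0.534, -0.533, -0.464]
force: [0.1, 0.7, -0.1]
width: 0.498
```

```bash
python3 mv.py 0.53 0.15 0.22 97.9
```

```text
t 0.775 p [0.3484 0.3575 0.2238] yawx 97.97 ydir [ 4.e-04 -1.e-04 -1.e+00] q [ 0.536 -0.197 -0.151  1.616 -0.     0.397] F [ 0.12  0.65 -0.11] w 0.498
travel [-1.1536, 0.0195, -0.7553] rot [0.0002, 0.0008, -0.0001]
```

Request:
arm_command([
  {"travel": [-0.2,0,-0.14]},
  {"travel": [-0.45,0,-0.32]},
  {"travel": [-0.7,0.02,-0.5]},
  {"travel": [-0.9,0.02,-0.66]},
  {"travel": [-1.0,0.02,-0.75]},
])

```text
invalid input
```

```bash
cat > snap.py <<'E'
import sys
from h import *
from rig import manip,capture
def snap(name):
    o=manip.get_obs();c=capture("wrist");cv2.imwrite(f"pics/{name}.png",cv2.cvtColor(c["color"],cv2.COLOR_RGB2BGR))
    np.savez(f"{name}.npz",p=o["ee_pos"],q=o["eef_rot"],**c);print("t",o["t"],o["ee_pos"])
def wray(w,uv):
    """tool-frame ray origin and unit dirs -> world"""
    uv=np.atleast_2d(np.asarray(uv,float));d=(uv-[w["cx"],w["cy"]])/w["fx"];r=np.linalg.norm(d,axis=1)
    dc=np.c_[d*(np.sin(r)/np.maximum(r,1e-9))[:,None],np.cos(r)]
    T=w["tool_from_camera"];Rw=R.from_quat(w["q"])
    return w["p"]+Rw.apply(T[:3,3]),Rw.apply(dc@T[:3,:3].T)
def wplane(w,uv,z):
    o,d=wray(w,uv);return o+d*((z-o[2])/d[:,2])[:,None]
def wproj(w,P):
    T=w["tool_from_camera"];Rw=R.from_quat(w["q"])
    pt=Rw.inv().apply(np.atleast_2d(P)-w["p"]);pc=(pt-T[:3,3])@T[:3,:3]
    th=np.arctan2(np.hypot(pc[:,0],pc[:,1]),pc[:,2]);ph=np.arctan2(pc[:,1],pc[:,0])
    return np.c_[w["cx"]+w["fx"]*th*np.cos(ph),w["cy"]+w["fx"]*th*np.sin(ph)]
def wtop(w,z,ctr,half,ppm,yaw):
    n=int(2*half*ppm);g=np.arange(n)/ppm-half;X,Y=np.meshgrid(g,-g)
    cs,sn=np.cos(yaw),np.sin(yaw)
    P=np.c_[(ctr[0]+cs*X-sn*Y).ravel(),(ctr[1]+sn*X+cs*Y).ravel(),np.full(n*n,z)]
    p=wproj(w,P).reshape(n,n,2).astype(np.float32)
    return cv2.remap(w["color"],p[...,0],p[...,1],cv2.INTER_CUBIC)
if __name__=="__main__": snap(sys.argv[1])
E
python3 snap.py w1
```

```text
t 0.775 [0.34841067 0.35754718 0.22379648]
```

View pics/w1.png

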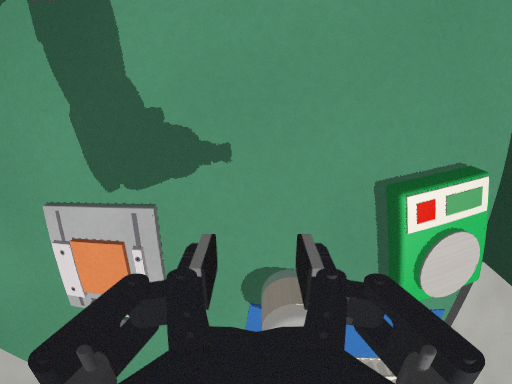

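The wrist image shows the plate at the lower left (45–165, 203–305) and the fingers over the bottom centre. I had left out "rot", so the move was refused. I repeat it with rot, standing farther out.

Request:
arm_command([
  {"travel": [-0.2,0,-0.2],"rot": [0,0,0]},
  {"travel": [-0.42,0,-0.42],"rot": [0,0,0]},
  {"travel": [-0.64,0,-0.64],"rot": [0,0,0]},
  {"travel": [-0.82,0,-0.84],"rot": [0,0,0]},
  {"travel": [-0.9,0,-0.95],"rot": [0,0,0]},
])

```text
t: 1.45
ee_pos: [0.5618, 0.2061, 0.2229]
eef_rot: [-0.465, -0.533, 0.533, 0.465]
force: [-0.5, 0.1, 0.4]
width: 0.497
```

```bash
python3 mv.py 0.59 0.16 0.22 97.9
```

```text
t 1.45 p [0.5618 0.2061 0.2229] yawx 97.82 ydir [-8.e-04 -2.e-04 -1.e+00] q [ 0.133  0.107  0.143  1.607 -0.    -0.003] F [-0.52  0.08  0.36] w 0.497
travel [-0.2477, 0.0142, -0.1085] rot [-0.0005, -0.001, -0.0]
```

Request:
arm_command([
  {"travel": [-0.15,0,-0.07],"rot": [0,0,0]},
  {"travel": [-0.24,0,-0.15],"rot": [0,0,0]},
  {"travel": [-0.24,0,-0.15],"rot": [0,0,0]},
])

```text
t: 1.82
ee_pos: [0.597, 0.1637, 0.2228]
eef_rot: [-0.464, -0.533, 0.533, 0.465]
force: [-0.5, -0.3, 0.5]
width: 0.501
```

```bash
python3 snap.py w2; python3 - <<'E'
from snap import *
w=load("w2.npz")
a=wtop(w,.024,(.5622,.1317),.13,2500,np.radians(7.9))
cv2.imwrite("pics/w2t.png",cv2.cvtColor(a[:600],cv2.COLOR_RGB2BGR))
E
```

```text
t 1.825 [0.59703145 0.1636987  0.22280162]
```

View pics/w2.png

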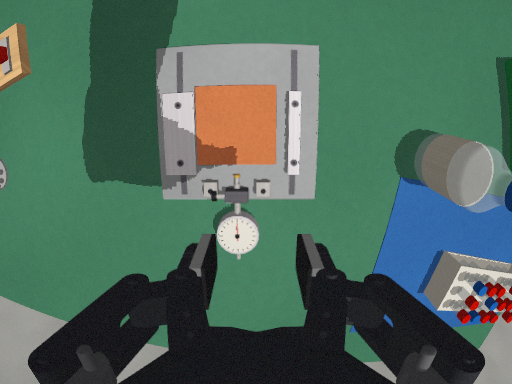

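View pics/w2t.png

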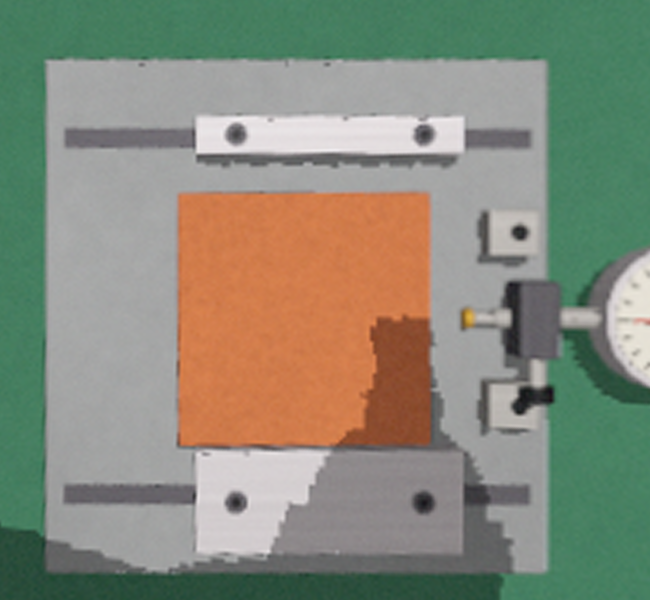

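The rectified view is clear: the plate spans columns 46–547 and rows 60–572, the tile is columns 178–430 and rows 193–446, and the guide rows are 115–154. Next I measure edges at the correct heights.

```bash
cat > edges.py <<'E'
from snap import *
w=load("w2.npz");yaw=np.radians(7.9);ctr=(.5622,.1317)
def gray(z):
    return cv2.cvtColor(wtop(w,z,ctr,.13,2500,yaw),cv2.COLOR_RGB2HSV).astype(float)
def hs(z): return gray(z)
def edge(img,ch,axis,lo,hi,a,b):
    # strongest gradient along axis between lo..hi, at several lines a..b ; returns fit
    out=[]
    for k in range(a,b,6):
        line=(img[k-2:k+3,:,ch].mean(0) if axis=="x" else img[:,k-2:k+3,ch].mean(1))
        line=cv2.GaussianBlur(line.reshape(1,-1),(0,0),2)[0];g=np.abs(np.gradient(line))[lo:hi];i=int(np.argmax(g))
        if 0<i<len(g)-1: i=i+.5*(g[i-1]-g[i+1])/(g[i-1]-2*g[i]+g[i+1])
        out.append((k,lo+i))
    o=np.array(out);p=np.polyfit(o[:,0],o[:,1],1);r=o[:,1]-np.polyval(p,o[:,0]);o=o[np.abs(r)<2*np.std(r)+.3];p=np.polyfit(o[:,0],o[:,1],1)
    return p,np.std(o[:,1]-np.polyval(p,o[:,0]))
mx=lambda u:u/2.5-130; my=lambda v:130-v/2.5
im=hs(.018);
for nm,ch,ax,lo,hi,a,b in(("plate x-",1,"x",25,70,80,480),("plate x+",1,"x",525,580,80,180),("plate y+",1,"y",35,85,60,530)):
    p,sd=edge(im,ch,ax,lo,hi,a,b);m=(a+b)/2;c=np.polyval(p,325);print(nm,"at centre",mx(c) if ax=="x" else my(c),"slope deg",np.degrees(p[0]),"sd",sd)
im=hs(.030)
for nm,ch,ax,lo,hi,a,b in(("tile x-",1,"x",155,200,205,420),("tile x+",1,"x",415,460,205,300),("tile y+",1,"y",170,215,190,410),("tile y-",1,"y",425,470,190,300),("guideN outer",2,"y",95,135,205,440),("guideN inner",2,"y",135,165,205,440),("guideN x-",2,"x",180,210,122,145),("guideN x+",2,"x",450,485,122,145)):
    p,sd=edge(im,ch,ax,lo,hi,a,b);c=np.polyval(p,(a+b)/2);print(nm,"at mid",mx(c) if ax=="x" else my(c),"slope deg",np.degrees(p[0]),"sd",sd)
E
python3 edges.py
```

```text
plate x- at centre -113.42393687722898 slope deg -0.101043566052267 sd 0.4236950880496092
plate x+ at centre 91.14893537778394 slope deg -0.08461042861439834 sd 0.12770252503484683
plate y+ at centre 107.90120486972984 slope deg 0.047929119408343816 sd 0.4031596247119802
tile x- at mid -58.58510521733349 slope deg 0.10864918502986169 sd 0.2338427634118998
tile x+ at mid 40.70872308660853 slope deg -0.033320015309946695 sd 0.07166275985990195
tile y+ at mid 52.63168496460031 slope deg -0.20748151770864673 sd 0.21836634541784505
tile y- at mid -47.04676123637043 slope deg -0.3085947717207593 sd 0.26959331909315015
guideN outer at mid 82.51375135112642 slope deg -0.16710218728793727 sd 1.632034292635376
guideN inner at mid 68.07867249505404 slope deg 0.04993877391044853 sd 0.47204263723544454
guideN x- at mid -51.50701205122763 slope deg -0.21803365676624736 sd 0.025497543900362896
guideN x+ at mid 54.05437024092615 slope deg 1.1722140602421514 sd 0.08339242188200471
```

```bash
python3 mv.py 0.535 -0.30 0.22 110.3
```

```text
t 1.875 p [0.5964 0.1645 0.2231] yawx 97.91 ydir [-1.1e-03  3.0e-04 -1.0e+00] q [ 0.058  0.171  0.212  1.613  0.    -0.08 ] F [-0.5   1.15  0.03] w 0.499
travel [-2.2582, 0.0152, 0.6237] rot [-0.0007, -0.1441, 0.0003]
```

Request:
arm_command([
  {"travel": [-0.15,0,0.04],"rot": [0,-0.03,0]},
  {"travel": [-0.4,0,0.11],"rot": [0,-0.07,0]},
  {"travel": [-0.65,0,0.18],"rot": [0,-0.11,0]},
  {"travel": [-0.9,0,0.25],"rot": [0,-0.144,0]},
  {"travel": [-1.0,0,0.28],"rot": [0,-0.144,0]},
])

```text
t: 2.5
ee_pos: [0.5681, -0.0425, 0.2238]
eef_rot: [0.404, 0.58, -0.58, -0.404]
force: [0.2, 0.7, 0.1]
width: 0.502
```

```bash
python3 mv.py 0.535 -0.30 0.22 110.3
```

```text
t 2.5 p [ 0.5681 -0.0425  0.2238] yawx 110.29 ydir [ 0.  0. -1.] q [-0.304  0.018  0.052  1.604  0.    -0.658] F [0.24 0.66 0.05] w 0.502
travel [-1.1501, 0.0187, 0.6016] rot [0.0, -0.0001, 0.0]
```

Request:
arm_command([
  {"travel": [-0.2,0,0.1],"rot": [0,0,0]},
  {"travel": [-0.45,0,0.23],"rot": [0,0,0]},
  {"travel": [-0.7,0,0.36],"rot": [0,0,0]},
  {"travel": [-0.92,0.02,0.48],"rot": [0,0,0]},
  {"travel": [-1.0,0.02,0.55],"rot": [0,0,0]},
])

```text
t: 3.12
ee_pos: [0.5348, -0.2681, 0.219]
eef_rot: [0.404, 0.58, -0.58, -0.405]
force: [0.7, 0.6, 0.5]
width: 0.502
```

Request:
arm_command([
  {"travel": [-0.08,0,0.02],"rot": [0,0,0]},
  {"travel": [-0.12,0,0.04],"rot": [0,0,0]},
  {"travel": [-0.12,0,0.04],"rot": [0,0,0]},
])

```text
t: 3.5
ee_pos: [0.5365, -0.292, 0.2198]
eef_rot: [0.404, 0.581, -0.58, -0.404]
force: [-1.0, -0.1, -1.0]
width: 0.498
```

```bash
python3 snap.py w3; python3 - <<'E'
from snap import *
w=load("w3.npz")
for z in(24,64):
    a=wtop(w,z/1000,(.477,-.297),.1,2800,np.radians(20.3))
    cv2.imwrite(f"pics/w3t{z}.png",cv2.cvtColor(a,cv2.COLOR_RGB2BGR))
E
```

```text
t 3.5 [ 0.53649887 -0.29196078  0.21976317]
```

View pics/w3.png

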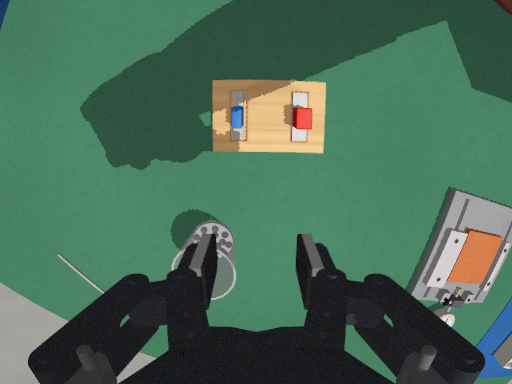

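View pics/w3t24.png

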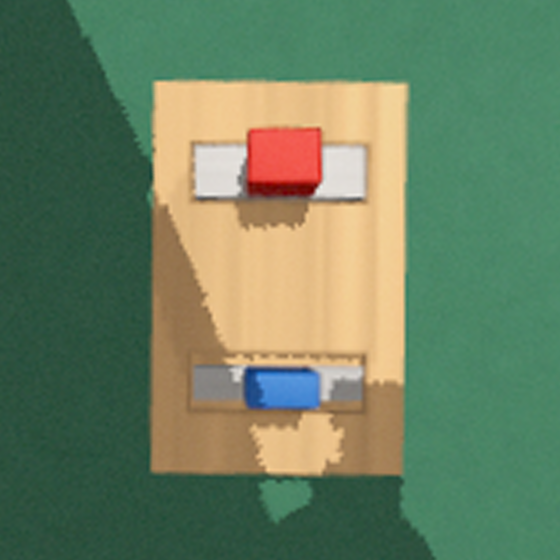

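View pics/w3t64.png

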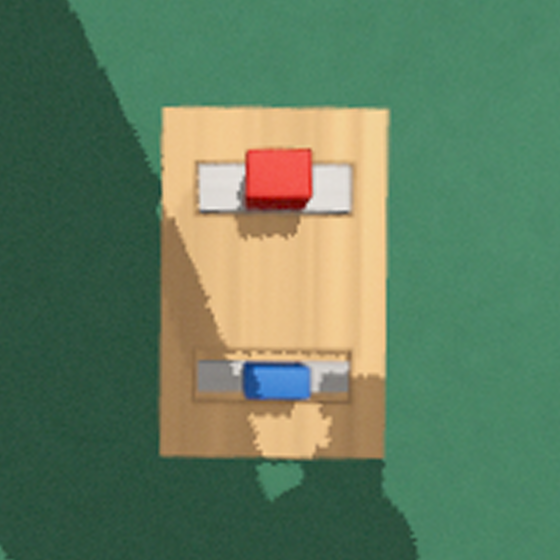

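The wrist image has the blue grip at (237,117), the red at (304,118) and the beaker at (208,262). The blue grip top comes to world (0.488,-0.331), which matches the scene camera to within about 2 mm. I now approach it.

```bash
python3 mv.py 0.4884 -0.3306 0.10 110.1
```

```text
t 3.55 p [ 0.5365 -0.2917  0.2198] yawx 110.4 ydir [ 2.e-04  3.e-04 -1.e+00] q [-0.712  0.143  0.176  1.603  0.    -1.068] F [ 0.16  0.79 -0.18] w 0.499
travel [-0.0986, 0.5988, 0.2934] rot [0.0002, 0.0034, 0.0001]
```

Request:
arm_command([
  {"travel": [-0.04,0.1,0.12],"rot": [0,0,0]},
  {"travel": [-0.1,0.25,0.25],"rot": [0,0.003,0]},
  {"travel": [-0.1,0.42,0.295],"rot": [0,0.003,0]},
  {"travel": [-0.1,0.56,0.295],"rot": [0,0.003,0]},
  {"travel": [-0.1,0.6,0.295],"rot": [0,0.003,0]},
])

```text
t: 4.18
ee_pos: [0.4872, -0.3301, 0.098]
eef_rot: [0.404, 0.58, -0.579, -0.406]
force: [0.8, 0.8, 0.5]
width: 0.496
```

```bash
python3 mv.py 0.4884 -0.3306 0.036 110.1;python3 snap.py w4
```

```text
t 4.175 p [ 0.4872 -0.3301  0.098 ] yawx 110.14 ydir [-0.0017  0.0022 -1.    ] q [-0.818  0.078 -0.114  1.381  0.    -1.169] F [0.79 0.8  0.48] w 0.496
travel [-0.0051, 0.3101, -0.0049] rot [-0.0005, 0.0005, 0.0017]
t 4.175 [ 0.4872247  -0.33011206  0.098014  ]
```

View pics/w4.png

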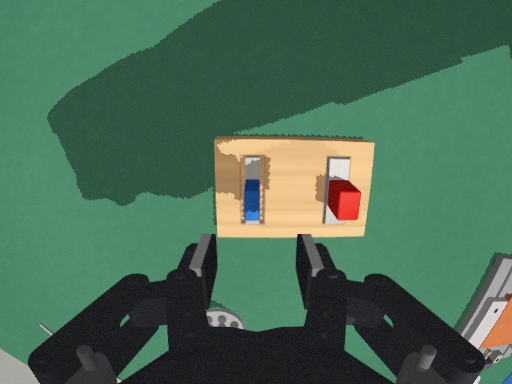

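```bash
python3 - <<'E'
from snap import *
w=load("w4.npz")
for z in(28,64):
    a=wtop(w,z/1000,(.4884,-.3306),.045,6000,np.radians(20.1))
    cv2.imwrite(f"pics/w4t{z}.png",cv2.cvtColor(a,cv2.COLOR_RGB2BGR))
E
```

```text
(no output)
```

View pics/w4t64.png

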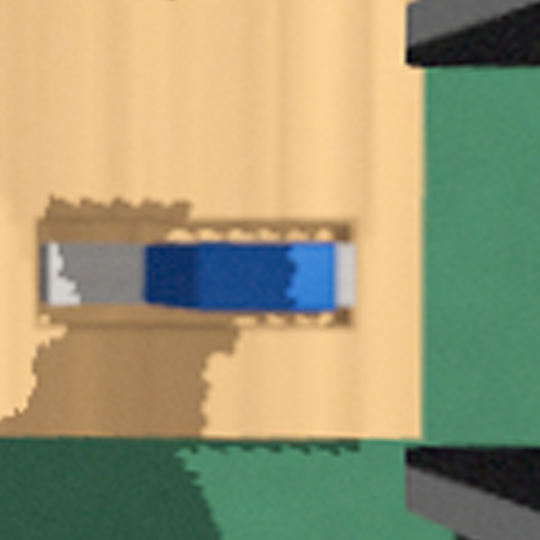

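View pics/w4t28.png

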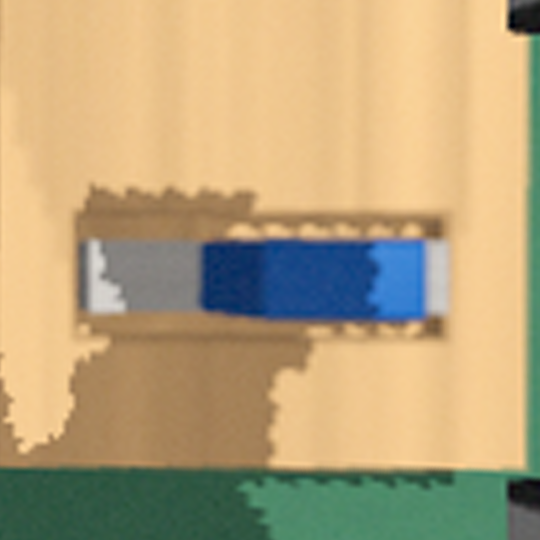

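The grip top sits at rows 242–310 and columns 195–335 of the rectified crop, so the strip centre is at (0.488,-0.332). I go down to it.

```bash
python3 mv.py 0.4880 -0.3318 0.036 110.1
```

```text
t 4.225 p [ 0.4874 -0.3304  0.0982] yawx 110.14 ydir [-0.0014  0.0018 -1.    ] q [-0.818  0.078 -0.114  1.381  0.    -1.169] F [ 0.11  0.14 -0.84] w 0.498
travel [-0.0085, 0.3107, -0.0006] rot [-0.0005, 0.0005, 0.0015]
```

Request:
arm_command([
  {"travel": [-0.0085,0.1,0],"rot": [0,0,0]},
  {"travel": [-0.0085,0.2,0],"rot": [0,0,0]},
  {"travel": [-0.0085,0.28,0],"rot": [0,0,0]},
  {"travel": [-0.0085,0.31,0],"rot": [0,0,0]},
  {"travel": [-0.0085,0.31,0],"rot": [0,0,0]},
])

```text
t: 4.85
ee_pos: [0.4881, -0.3331, 0.0373]
eef_rot: [0.405, 0.58, -0.579, -0.405]
force: [-0.6, -0.3, -0.5]
width: 0.499
```

Request:
arm_command([
  {"travel": [0,0,0],"rot": [0,0,0]},
  {"travel": [0,0,0],"rot": [0,0,0]},
  {"travel": [0,0,0],"rot": [0,0,0]},
  {"travel": [0,0,0],"rot": [0,0,0]},
  {"travel": [0,0,0],"rot": [0,0,0]},
], jaw=-1)

```text
t: 5.48
ee_pos: [0.4883, -0.3333, 0.0377]
eef_rot: [0.405, 0.58, -0.58, -0.405]
force: [-0.5, 0.3, 0.3]
width: 0.0
```

```bash
python3 mv.py 0.4880 -0.3318 0.036 110.1;python3 snap.py w5
```

```text
t 5.475 p [ 0.4883 -0.3333  0.0377] yawx 110.09 ydir [ 1.e-04  1.e-04 -1.e+00] q [-0.82   0.112 -0.189  1.269  0.    -1.171] F [-0.45  0.26  0.28] w 0.0
travel [0.0077, 0.0085, -0.0011] rot [0.0001, -0.0001, 0.0]
t 5.475 [ 0.48831755 -0.33333399  0.03769754]
```

View pics/w5.png

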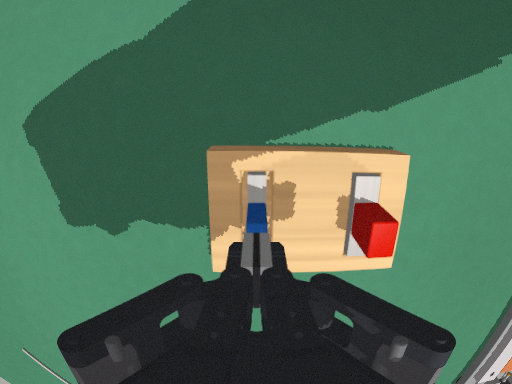

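The jaws report width 0.0, so the grasp looks missed. I zoom in to see why.

```bash
python3 - <<'E'
from snap import *
w=load("w5.npz")
a=cv2.resize(w["color"][150:310,190:350],None,fx=4.5,fy=3.7,interpolation=cv2.INTER_CUBIC)
a=cv2.convertScaleAbs(a,alpha=1.6,beta=10)
cv2.imwrite("pics/w5c.png",cv2.cvtColor(a,cv2.COLOR_RGB2BGR))
Rw=R.from_quat(w["q"])
for n,t in(("tcp",(0,0,0)),("grasp",(0,-.019,0)),("tipnear",(0,0,.011)),("tipfar",(0,0,-.011))):
    print(n,wproj(w,w["p"]+Rw.apply(t)))
Rb=R.from_euler("z",20.1,degrees=True);c0=np.array([.488,-.3318,.014])
for n,t in(("gtop",(0,0,.05)),("gtop near",(-.012,0,.05)),("gtop far",(.012,0,.05)),("gbot near",(-.012,0,.014))):
    print(n,wproj(w,c0+Rb.apply(t)))
from rig import capture
for n in("scene","side"):
    c=capture(n);np.savez(n+"1.npz",**c)
s=load("scene1.npz")
cv2.imwrite("pics/s1c.png",cv2.cvtColor(cv2.resize(s["color"][195:325,65:195],None,fx=5,fy=4.6,interpolation=cv2.INTER_CUBIC),cv2.COLOR_RGB2BGR))
E
```

```text
tcp [[253.95471116 223.2898573 ]]
grasp [[253.72897495 236.30611286]]
tipnear [[253.90683598 207.02946716]]
tipfar [[254.00450965 238.81986956]]
gtop [[256.4371353  242.40098484]]
gtop near [[256.43935607 222.52518808]]
gtop far [[256.43397482 261.01210529]]
gbot near [[256.38562992 200.78909801]]
```

View pics/w5c.png

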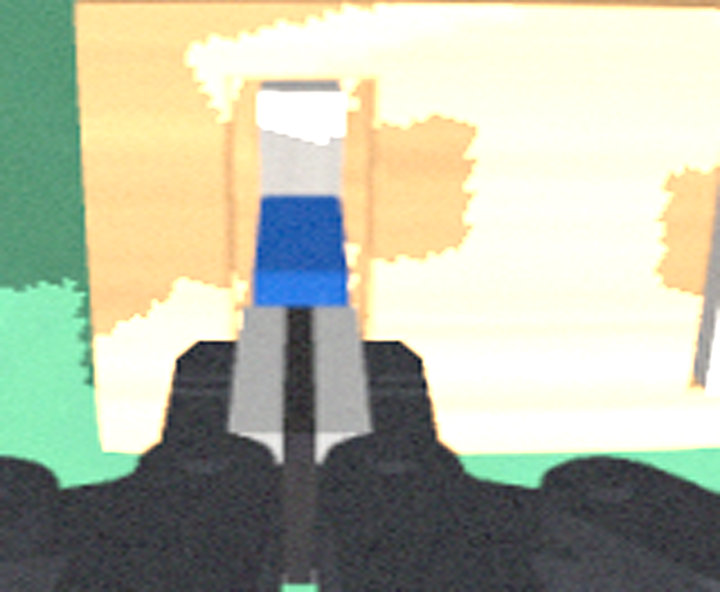

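View pics/s1c.png

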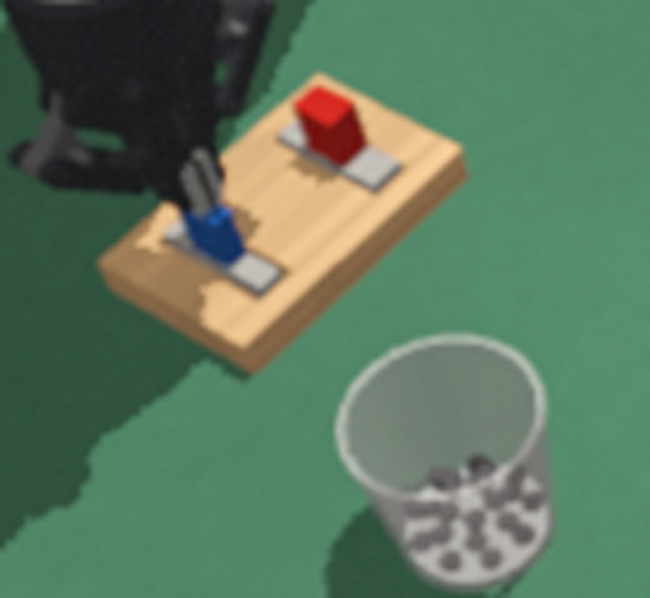

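The zoom shows the shut fingers ending at about row 232. That is where the near tip corner would appear with tips about 35 mm behind the nominal TCP. The pads are therefore above the grip top (z ≈ 0.072 against 0.064) and closed on air, and the open-finger pictures give the same offset. Laterally the fingers and the grip line up (columns 256.7 and 257). They also show that the camera's tool-x offset is biased by about 2 mm. I reopen and go about 35 mm lower.

Request:
arm_command([
  {"travel": [0,0,0],"rot": [0,0,0]},
  {"travel": [0,0,0],"rot": [0,0,0]},
  {"travel": [0,0,0],"rot": [0,0,0]},
  {"travel": [0,0.03,0],"rot": [0,0,0]},
  {"travel": [0,0.06,0],"rot": [0,0,0]},
], jaw=0)

```text
t: 6.25
ee_pos: [0.4882, -0.3333, 0.0251]
eef_rot: [0.405, 0.58, -0.58, -0.405]
force: [-1.0, -0.1, 0.7]
width: 0.503
```

```bash
sed -i 's/    np.savez(f"{name}.npz"/    c["tool_from_camera"][0,3]=-0.0004\n    np.savez(f"{name}.npz"/' snap.py; python3 snap.py w6
```

```text
t 6.25 [ 0.48824308 -0.33325244  0.02509098]
```

View pics/w6.png

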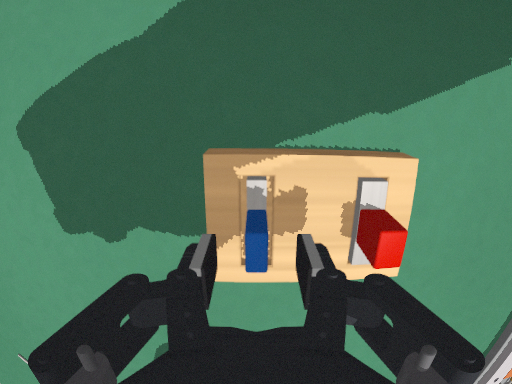

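The grip (columns 246–268, rows 210–271) lies centred between the open pads, and the red grip is clear to the right. I go on down and close.

Request:
arm_command([
  {"travel": [0,0.03,0],"rot": [0,0,0]},
  {"travel": [0,0.06,0],"rot": [0,0,0]},
  {"travel": [0,0.09,0],"rot": [0,0,0]},
  {"travel": [0,0.11,0],"rot": [0,0,0]},
  {"travel": [0,0.11,0],"rot": [0,0,0]},
])

```text
t: 6.92
ee_pos: [0.4881, -0.3331, 0.0033]
eef_rot: [0.405, 0.58, -0.579, -0.405]
force: [-0.0, 0.3, 0.4]
width: 0.497
```

Request:
arm_command([
  {"travel": [0,0,0],"rot": [0,0,0]},
  {"travel": [0,0,0],"rot": [0,0,0]},
  {"travel": [0,0,0],"rot": [0,0,0]},
  {"travel": [0,0,0],"rot": [0,0,0]},
  {"travel": [0,0,0],"rot": [0,0,0]},
], jaw=-1)

```text
t: 7.55
ee_pos: [0.4886, -0.3335, 0.0041]
eef_rot: [-0.405, -0.58, 0.58, 0.405]
force: [0.5, 0.2, 5.4]
width: 0.128
```

```bash
python3 mv.py 0.4880 -0.3318 0.036 110.1;python3 snap.py w7
```

```text
t 7.55 p [ 0.4886 -0.3335  0.0041] yawx 110.1 ydir [ 5.e-04 -4.e-04 -1.e+00] q [-0.82   0.137 -0.225  1.208  0.    -1.171] F [0.49 0.16 5.39] w 0.128
travel [0.0091, -0.1596, -0.0004] rot [0.0003, -0.0, -0.0004]
t 7.55 [ 0.4885703  -0.33354039  0.00408375]
```

View pics/w7.png

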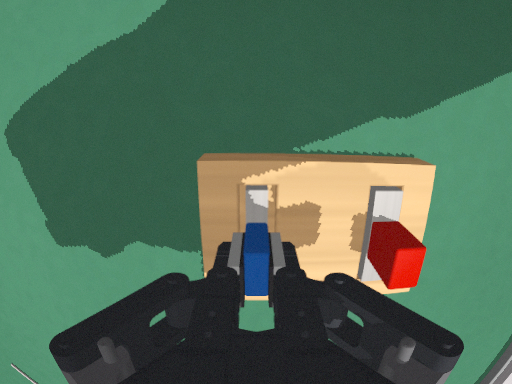

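The grip is held: width 0.128, about 11 mm, against the 12 mm grip. I lift it.

Request:
arm_command([
  {"travel": [0,-0.04,0],"rot": [0,0,0]},
  {"travel": [0,-0.12,0],"rot": [0,0,0]},
  {"travel": [0,-0.28,0],"rot": [0,0,0]},
  {"travel": [0,-0.48,0],"rot": [0,0,0]},
  {"travel": [0,-0.6,0],"rot": [0,0,0]},
])

```text
t: 8.22
ee_pos: [0.4889, -0.3339, 0.127]
eef_rot: [-0.406, -0.579, 0.58, 0.404]
force: [-0.8, -0.8, -1.6]
width: 0.129
```

```bash
python3 mv.py 0.555 0.19 0.13 97.87;python3 snap.py w8
```

```text
t 8.225 p [ 0.4889 -0.3339  0.127 ] yawx 110.1 ydir [ 0.002 -0.002 -1.   ] q [-0.82   0.074 -0.066  1.428  0.    -1.171] F [-0.77 -0.77 -1.62] w 0.129
travel [2.3465, -0.0197, -1.2105] rot [0.001, 0.1423, -0.0016]
t 8.225 [ 0.48888857 -0.33392798  0.12697336]
```

View pics/w8.png

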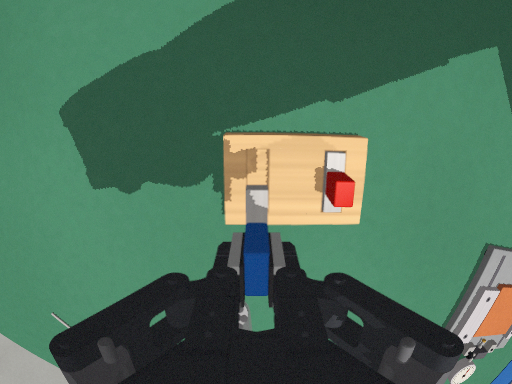

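The strip is out of the block and held straight: grey near end at (247–269, 186), blue at (245–269, 225–293). The red strip is untouched. I measure the strip in the tool frame.

```bash
python3 - <<'E'
from snap import *
w=load("w8.npz");c=w["color"]
T=w["tool_from_camera"]
def tl(uv,y):
    uv=np.atleast_2d(np.asarray(uv,float));d=(uv-[w["cx"],w["cy"]])/w["fx"];r=np.linalg.norm(d,axis=1)
    dc=np.c_[d*(np.sin(r)/r)[:,None],np.cos(r)]@T[:3,:3].T;o=T[:3,3]
    return (o+dc*((y-o[1])/dc[:,1])[:,None])*1000
h=cv2.cvtColor(c,cv2.COLOR_RGB2HSV)
for r in(190,196,202,208,214,220):
    s=h[r,235:285,1].astype(int);m=np.where(s<60)[0]+235;print(r,m.min(),m.max(),tl([(m.min()-.5,r),(m.max()+.5,r)],-.0239)[:,[0,2]].round(1).tolist())
print(h[180:192,258,1])
m=cv2.inRange(h,(100,100,30),(135,255,255))
for r in(235,250,265,280,288):
    k=np.where(m[r,235:285])[0]+235;print(r,k.min(),k.max(),tl([(k.min()-.5,r),(k.max()+.5,r)],-.0599)[:,[0,2]].round(1).tolist())
E
```

```text
190 246 267 [[-6.0, 29.3], [5.6, 29.3]]
196 246 267 [[-6.0, 26.0], [5.6, 26.0]]
202 246 267 [[-6.1, 22.6], [5.6, 22.6]]
208 246 267 [[-6.1, 19.2], [5.7, 19.2]]
214 246 266 [[-6.2, 15.8], [5.2, 15.7]]
220 246 266 [[-6.2, 12.2], [5.2, 12.2]]
[102 102 103 104  99  48  11  11  15  15  11  10]
235 244 268 [[-5.8, 20.4], [4.8, 20.4]]
250 243 269 [[-6.3, 13.1], [5.4, 13.1]]
265 243 269 [[-6.5, 5.5], [5.5, 5.5]]
280 244 268 [[-6.2, -2.6], [5.2, -2.6]]
288 244 268 [[-6.3, -7.2], [5.3, -7.2]]
```

Request:
arm_command([
  {"travel": [0.12,0,-0.06],"rot": [0,0.02,0]},
  {"travel": [0.35,0,-0.18],"rot": [0,0.06,0]},
  {"travel": [0.6,0,-0.31],"rot": [0,0.1,0]},
  {"travel": [0.85,0,-0.44],"rot": [0,0.142,0]},
  {"travel": [1.0,0,-0.52],"rot": [0,0.142,0]},
])

```text
t: 8.9
ee_pos: [0.5171, -0.1073, 0.1238]
eef_rot: [0.464, 0.533, -0.533, -0.464]
force: [0.4, 0.3, -0.9]
width: 0.131
```

```bash
sed -i 's/-0.0004/-0.0001/' snap.py; python3 mv.py 0.5555 0.1898 0.12 97.87
```

```text
t 8.9 p [ 0.5171 -0.1073  0.1238] yawx 97.93 ydir [ 1.e-04  4.e-04 -1.e+00] q [-0.453 -0.117 -0.26   1.427  0.    -0.591] F [ 0.4   0.33 -0.89] w 0.131
travel [1.4448, 0.0195, -0.3948] rot [0.0001, 0.0006, 0.0002]
```

Request:
arm_command([
  {"travel": [0.12,0,-0.03],"rot": [0,0,0]},
  {"travel": [0.36,0,-0.1],"rot": [0,0,0]},
  {"travel": [0.62,0,-0.17],"rot": [0,0,0]},
  {"travel": [0.86,0.01,-0.24],"rot": [0,0,0]},
  {"travel": [1.0,0.02,-0.29],"rot": [0,0,0]},
])

```text
t: 9.52
ee_pos: [0.547, 0.0986, 0.1197]
eef_rot: [0.464, 0.534, -0.534, -0.464]
force: [0.6, -0.0, -1.2]
width: 0.128
```

```bash
python3 mv.py 0.5555 0.1898 0.09 97.87
```

```text
t 9.525 p [0.547  0.0986 0.1197] yawx 97.99 ydir [-0.e+00  3.e-04 -1.e+00] q [-0.057 -0.031 -0.186  1.416  0.    -0.197] F [ 0.6  -0.04 -1.16] w 0.128
travel [0.4455, 0.1486, -0.1054] rot [0.0, 0.0014, 0.0002]
```

Request:
arm_command([
  {"travel": [0.12,0.02,-0.03],"rot": [0,0.001,0]},
  {"travel": [0.28,0.06,-0.065],"rot": [0,0.001,0]},
  {"travel": [0.4,0.11,-0.1],"rot": [0,0.001,0]},
  {"travel": [0.445,0.15,-0.105],"rot": [0,0.001,0]},
  {"travel": [0.445,0.15,-0.105],"rot": [0,0.001,0]},
])

```text
t: 10.15
ee_pos: [0.5551, 0.1873, 0.0889]
eef_rot: [-0.464, -0.533, 0.533, 0.465]
force: [0.9, 0.5, -0.3]
width: 0.127
```

```bash
python3 mv.py 0.5555 0.1898 0.04 97.87; python3 snap.py w9;  python3 - <<'E'
from snap import *
w=load("w9.npz")
a=wtop(w,.030,(.5634,.133),.12,2500,np.radians(7.87))
cv2.imwrite("pics/w9t.png",cv2.cvtColor(a[:500],cv2.COLOR_RGB2BGR))
E
```

```text
t 10.15 p [0.5551 0.1873 0.0889] yawx 97.84 ydir [-1.6e-03 -3.0e-04 -1.0e+00] q [ 0.102  0.072 -0.138  1.363 -0.    -0.035] F [ 0.91  0.47 -0.26] w 0.127
travel [0.0123, 0.2444, -0.0043] rot [-0.0011, -0.0003, -0.0001]
t 10.15 [0.55505309 0.18725611 0.08888581]
```

View pics/w9.png

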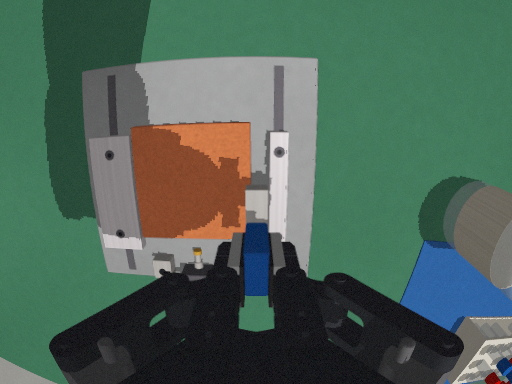

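View pics/w9t.png

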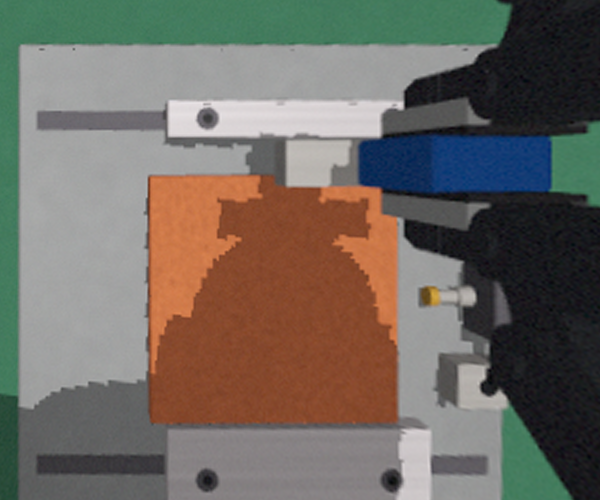

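The strip's near end hangs over the gap, and the rectified view puts the guide's inner edge at y=65.2 and the tile edge at 49.6. The gap centre is 57.4, as planned, and the tool is about 2.5 mm short of it. I correct that while descending.

```bash
python3 mv.py 0.5555 0.1898 0.04 97.87
```

```text
t 10.2 p [0.5555 0.1868 0.0895] yawx 97.8 ydir [-6.e-04 -3.e-04 -1.e+00] q [ 0.102  0.071 -0.137  1.363 -0.    -0.035] F [ 0.01 -0.54 -1.43] w 0.133
travel [0.0151, 0.2477, -0.002] rot [-0.0004, -0.0008, -0.0002]
```

Request:
arm_command([
  {"travel": [0.007,0.06,0],"rot": [0,0,0]},
  {"travel": [0.0145,0.14,0],"rot": [0,-0.001,0]},
  {"travel": [0.0145,0.2,0],"rot": [0,-0.001,0]},
  {"travel": [0.0145,0.24,0],"rot": [0,-0.001,0]},
  {"travel": [0.0145,0.25,0],"rot": [0,-0.001,0]},
])

```text
t: 10.82
ee_pos: [0.555, 0.1901, 0.0389]
eef_rot: [-0.464, -0.533, 0.533, 0.465]
force: [-0.2, -0.4, -1.0]
width: 0.13
```

```bash
python3 mv.py 0.5555 0.1898 0.024 97.87; python3 snap.py w10;  python3 mv.py 0.5555 0.1898 0.024 97.87; python3 - <<'E'
from snap import *
w=load("w10.npz")
a=wtop(w,.030,(.5634,.133),.12,2500,np.radians(7.87))
cv2.imwrite("pics/w10t.png",cv2.cvtColor(a[:400],cv2.COLOR_RGB2BGR))
a=cv2.resize(w["color"][80:300,180:360],None,fx=4,fy=2.7,interpolation=cv2.INTER_CUBIC)
cv2.imwrite("pics/w10c.png",cv2.cvtColor(a,cv2.COLOR_RGB2BGR))
E
```

```text
t 10.825 p [0.555  0.1901 0.0389] yawx 97.88 ydir [-0.001 -0.    -1.   ] q [ 0.107  0.099 -0.201  1.272  0.    -0.03 ] F [-0.24 -0.43 -1.03] w 0.13
travel [-0.0017, 0.0746, -0.0022] rot [-0.0007, 0.0002, 0.0001]
t 10.825 [0.55502345 0.19007815 0.03891801]
t 10.875 p [0.5552 0.1902 0.0392] yawx 97.89 ydir [-5.e-04  0.e+00 -1.e+00] q [ 0.107  0.099 -0.201  1.272  0.    -0.03 ] F [-0.64 -0.17 -1.54] w 0.129
travel [-0.002, 0.076, -0.0011] rot [-0.0003, 0.0002, 0.0001]
```

View pics/w10t.png

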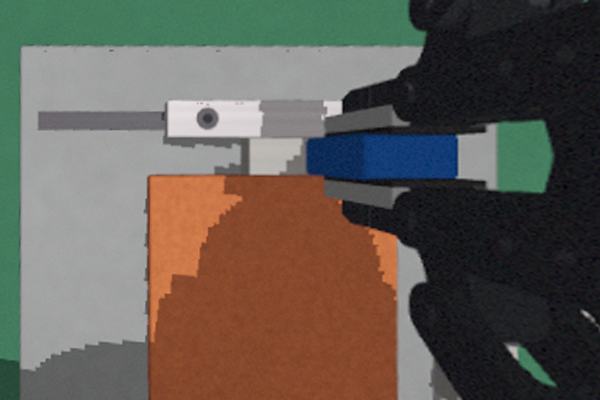

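View pics/w10c.png

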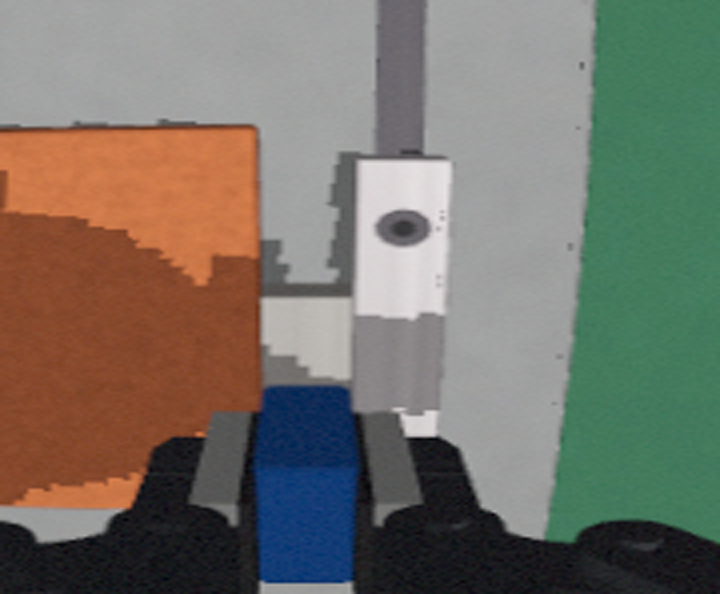

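The strip (rows 138–176 of the rectified view) is centred in the gap (rows 137–176). I descend to insert, watching the force.

Request:
arm_command([
  {"travel": [-0.001,0.03,0],"rot": [0,0,0]},
  {"travel": [-0.001,0.06,0],"rot": [0,0,0]},
  {"travel": [-0.001,0.076,0],"rot": [0,0,0]},
  {"travel": [-0.001,0.09,0],"rot": [0,0,0]},
  {"travel": [-0.001,0.1,0],"rot": [0,0,0]},
])

```text
t: 11.5
ee_pos: [0.5555, 0.19, 0.0196]
eef_rot: [0.464, 0.533, -0.533, -0.464]
force: [-0.0, -0.7, -1.3]
width: 0.132
```

```bash
python3 mv.py 0.5555 0.1898 0.009 97.87
```

```text
t 11.5 p [0.5555 0.19   0.0196] yawx 97.89 ydir [ 1.e-04  1.e-04 -1.e+00] q [ 0.107  0.112 -0.223  1.236  0.    -0.031] F [-0.04 -0.7  -1.32] w 0.132
travel [-0.0009, 0.053, 0.0002] rot [0.0001, 0.0002, 0.0]
```

Strip bottom is now at about 0.0295, just inside the gap. I continue gently.

Request:
arm_command([
  {"travel": [0,0.012,0],"rot": [0,0,0]},
  {"travel": [0,0.024,0],"rot": [0,0,0]},
  {"travel": [0,0.036,0],"rot": [0,0,0]},
  {"travel": [0,0.044,0],"rot": [0,0,0]},
  {"travel": [0,0.05,0],"rot": [0,0,0]},
])

```text
t: 12.12
ee_pos: [0.5555, 0.19, 0.0096]
eef_rot: [0.464, 0.533, -0.533, -0.464]
force: [-0.4, 1.1, -1.5]
width: 0.13
```

```bash
python3 mv.py 0.5555 0.1898 0.008 97.87; python3 snap.py w11; python3 - <<'E'
from snap import *
w=load("w11.npz")
a=cv2.resize(w["color"][80:300,180:360],None,fx=4,fy=2.7,interpolation=cv2.INTER_CUBIC)
cv2.imwrite("pics/w11c.png",cv2.cvtColor(a,cv2.COLOR_RGB2BGR))
E
```

```text
t 12.125 p [0.5555 0.19   0.0096] yawx 97.89 ydir [-0.e+00  1.e-04 -1.e+00] q [ 0.107  0.12  -0.233  1.218  0.    -0.031] F [-0.38  1.08 -1.47] w 0.13
travel [-0.0011, 0.0081, -0.0] rot [-0.0, 0.0002, 0.0001]
t 12.125 [0.55546796 0.19001384 0.00961698]
```

View pics/w11c.png

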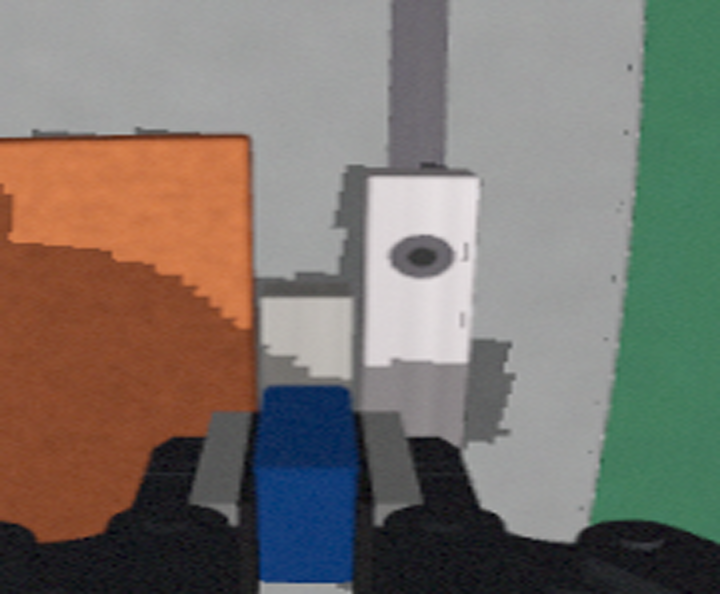

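The strip is inside the gap with visible clearance on both sides. I go down the last millimetres to touch the plate.

Request:
arm_command([
  {"travel": [0,0.004,0],"rot": [0,0,0]},
  {"travel": [0,0.008,0],"rot": [0,0,0]},
  {"travel": [0,0.008,0],"rot": [0,0,0]},
])

```text
t: 12.55
ee_pos: [0.5555, 0.19, 0.0082]
eef_rot: [0.464, 0.533, -0.533, -0.464]
force: [-1.1, 0.2, -1.2]
width: 0.129
```

```bash
python3 mv.py 0.5555 0.1898 0.006 97.87
```

```text
t 12.55 p [0.5555 0.19   0.0082] yawx 97.89 ydir [ 1.e-04  1.e-04 -1.e+00] q [ 0.107  0.121 -0.235  1.215  0.    -0.031] F [-1.08  0.19 -1.25] w 0.129
travel [-0.001, 0.0108, 0.0003] rot [0.0001, 0.0002, 0.0]
```

Request:
arm_command([
  {"travel": [0,0.003,0],"rot": [0,0,0]},
  {"travel": [0,0.006,0],"rot": [0,0,0]},
  {"travel": [0,0.006,0],"rot": [0,0,0]},
])

```text
t: 12.92
ee_pos: [0.5556, 0.19, 0.0081]
eef_rot: [0.465, 0.533, -0.533, -0.464]
force: [-5.3, -1.8, 9.9]
width: 0.13
```

```bash
python3 mv.py 0.5555 0.1898 0.006 97.87
```

```text
t 12.925 p [0.5556 0.19   0.0081] yawx 97.9 ydir [ 5.e-04 -1.e-04 -1.e+00] q [ 0.107  0.121 -0.235  1.214 -0.    -0.031] F [-5.27 -1.83  9.87] w 0.13
travel [-0.001, 0.0105, 0.0007] rot [0.0003, 0.0003, -0.0001]
```

Contact came at z = 0.0081, exactly the predicted seated height, with about 11 N upward. I release.

Request:
arm_command([
  {"travel": [0,-0.004,0],"rot": [0,0,0]},
  {"travel": [0,-0.004,0],"rot": [0,0,0]},
  {"travel": [0,-0.004,0],"rot": [0,0,0]},
  {"travel": [0,-0.004,0],"rot": [0,0,0]},
  {"travel": [0,-0.004,0],"rot": [0,0,0]},
], jaw=-0.2)

```text
t: 13.55
ee_pos: [0.5555, 0.19, 0.0076]
eef_rot: [0.464, 0.533, -0.533, -0.464]
force: [-0.5, 0.3, -0.8]
width: 0.404
```

Request:
arm_command([
  {"travel": [0,-0.05,0],"rot": [0,0,0]},
  {"travel": [0,-0.15,0],"rot": [0,0,0]},
  {"travel": [0,-0.32,0],"rot": [0,0,0]},
  {"travel": [0,-0.48,0],"rot": [0,0,0]},
  {"travel": [0,-0.55,0],"rot": [0,0,0]},
])

```text
t: 14.18
ee_pos: [0.5569, 0.1902, 0.1213]
eef_rot: [0.465, 0.534, -0.532, -0.463]
force: [-0.0, -0.1, -0.3]
width: 0.399
```

```bash
python3 mv.py 0.48 0.12 0.12 97.87; python3 snap.py w12; python3 - <<'E'
from snap import *
w=load("w12.npz")
a=wtop(w,.030,(.5634,.133),.12,2500,np.radians(7.87))
cv2.imwrite("pics/w12t.png",cv2.cvtColor(a,cv2.COLOR_RGB2BGR))
E
```

```text
t 14.175 p [0.5569 0.1902 0.1213] yawx 97.89 ydir [ 4.3e-03  5.0e-04 -1.0e+00] q [ 0.107  0.062 -0.089  1.415  0.    -0.031] F [-0.04 -0.1  -0.3 ] w 0.399
travel [-0.2947, 0.0047, 0.4292] rot [0.0029, 0.0002, -0.0001]
t 14.175 [0.5569376  0.19017162 0.12130426]
```

View pics/w12t.png

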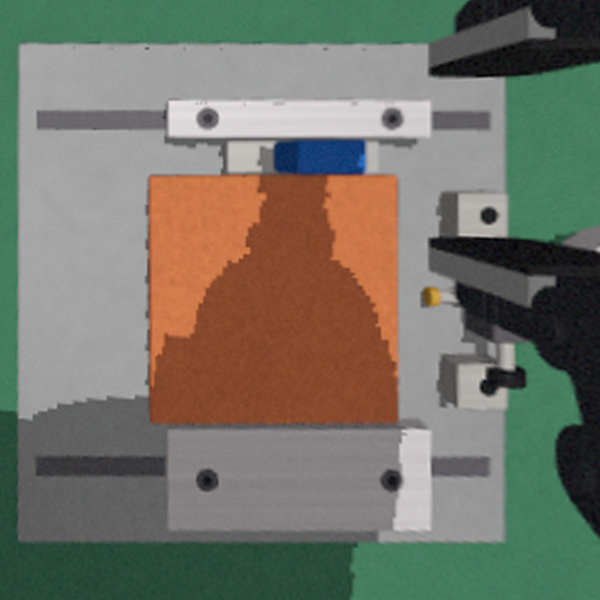

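The thin strip is seated between the tile and the guide (rows 142–173, y≈57) and released. The tile is at x -60.4..39.2 and square. Next: close the jaws and come down behind the middle of the near edge.

```bash
python3 mv.py 0.4742 0.1207 0.06 97.87
```

```text
t 14.225 p [0.5572 0.1902 0.122 ] yawx 97.89 ydir [ 5.e-03  6.e-04 -1.e+00] q [ 0.107  0.062 -0.088  1.416  0.    -0.031] F [0.16 0.87 2.16] w 0.396
travel [-0.2871, 0.3075, 0.4605] rot [0.0033, 0.0002, -0.0001]
```

Request:
arm_command([
  {"travel": [-0.08,0,0.12],"rot": [0,0,0]},
  {"travel": [-0.18,0,0.28],"rot": [0,0,0]},
  {"travel": [-0.27,0.05,0.42],"rot": [0,0,0]},
  {"travel": [-0.287,0.16,0.46],"rot": [0,0,0]},
  {"travel": [-0.287,0.26,0.46],"rot": [0,0,0]},
], jaw=-1)

```text
t: 14.85
ee_pos: [0.4714, 0.1201, 0.0645]
eef_rot: [-0.464, -0.533, 0.533, 0.465]
force: [0.5, 0.9, -0.9]
width: -0.002
```

```bash
python3 mv.py 0.4742 0.1207 0.01 97.87; python3 snap.py w13
```

```text
t 14.85 p [0.4714 0.1201 0.0645] yawx 97.84 ydir [-5.e-04  1.e-04 -1.e+00] q [-0.02  -0.229 -0.468  1.332  0.    -0.157] F [ 0.46  0.86 -0.95] w -0.002
travel [0.001, 0.2727, -0.0144] rot [-0.0003, -0.0003, 0.0001]
t 14.85 [0.47139687 0.12009756 0.06453967]
```

View pics/w13.png

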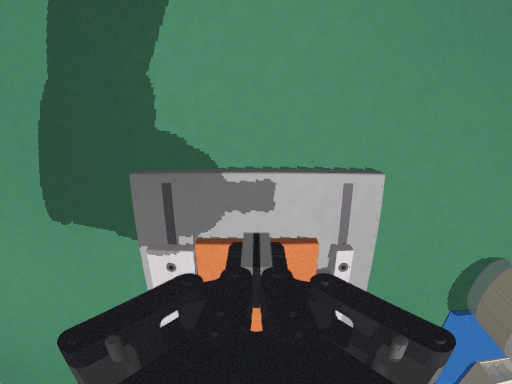

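The tile's near edge spans columns 196–318, centred on the fingers (257). I lower, then feel for the plate.

Request:
arm_command([
  {"travel": [0,0.06,0],"rot": [0,0,0]},
  {"travel": [0,0.16,0],"rot": [0,0,0]},
  {"travel": [0,0.26,0],"rot": [0,0,0]},
  {"travel": [0,0.32,0],"rot": [0,0,0]},
  {"travel": [0,0.34,0],"rot": [0,0,0]},
])

```text
t: 15.52
ee_pos: [0.472, 0.1206, -0.0028]
eef_rot: [-0.464, -0.533, 0.533, 0.465]
force: [-0.5, -0.9, 0.4]
width: 0.001
```

Request:
arm_command([
  {"travel": [0,0.005,0],"rot": [0,0,0]},
  {"travel": [0,0.01,0],"rot": [0,0,0]},
  {"travel": [0,0.015,0],"rot": [0,0,0]},
  {"travel": [0,0.02,0],"rot": [0,0,0]},
  {"travel": [0,0.02,0],"rot": [0,0,0]},
])

```text
t: 16.15
ee_pos: [0.4722, 0.1205, -0.0063]
eef_rot: [0.464, 0.533, -0.533, -0.464]
force: [1.1, -0.3, -0.2]
width: -0.001
```

```bash
python3 mv.py 0.4714 0.1201 -0.0125 97.87; python3 - <<'E'
from h import *
from rig import capture
c=capture("side");np.savez("side2.npz",**c)
a=cv2.resize(c["color"][110:240,160:310],None,fx=5,fy=4.5,interpolation=cv2.INTER_CUBIC)
cv2.imwrite("pics/s2.png",cv2.cvtColor(a,cv2.COLOR_RGB2BGR))
E
```

```text
t 16.15 p [ 0.4722  0.1205 -0.0063] yawx 97.89 ydir [ 1.e-04  1.e-04 -1.e+00] q [-0.019 -0.175 -0.553  1.193  0.    -0.157] F [ 1.13 -0.28 -0.21] w -0.001
travel [-0.0015, 0.0311, 0.0044] rot [0.0, 0.0002, 0.0]
```

View pics/s2.png

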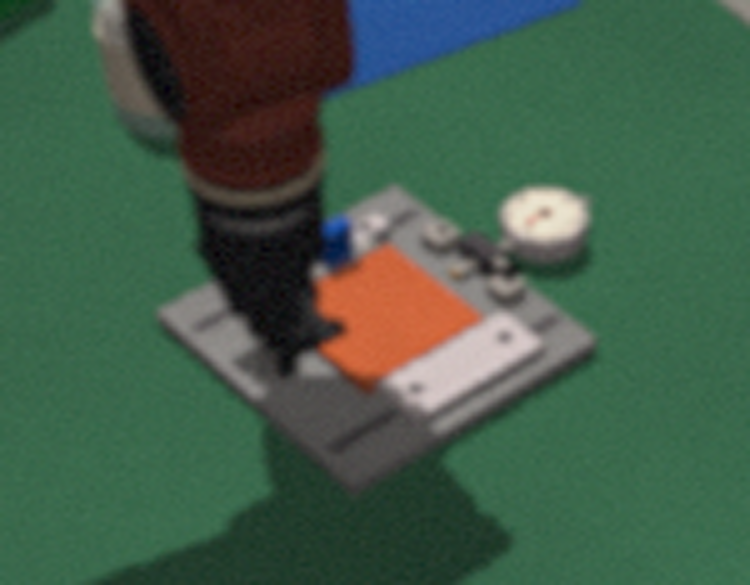

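The side view shows the fingers just above the plate behind the tile, with the blue grip clear. I continue down in small steps.

Request:
arm_command([
  {"travel": [0,0.008,0],"rot": [0,0,0]},
  {"travel": [0,0.015,0],"rot": [0,0,0]},
  {"travel": [0,0.02,0],"rot": [0,0,0]},
  {"travel": [0,0.025,0],"rot": [0,0,0]},
  {"travel": [0,0.025,0],"rot": [0,0,0]},
])

```text
t: 16.82
ee_pos: [0.4722, 0.1205, -0.0114]
eef_rot: [-0.464, -0.533, 0.533, 0.464]
force: [-0.5, 0.4, 0.9]
width: -0.001
```

Request:
arm_command([
  {"travel": [0,0.005,0],"rot": [0,0,0]},
  {"travel": [0,0.01,0],"rot": [0,0,0]},
  {"travel": [0,0.015,0],"rot": [0,0,0]},
  {"travel": [0,0.015,0],"rot": [0,0,0]},
])

```text
t: 17.32
ee_pos: [0.4723, 0.1205, -0.0135]
eef_rot: [0.464, 0.533, -0.533, -0.464]
force: [-2.7, -0.1, 8.5]
width: 0.003
```

The fingers touched the plate at TCP z = -0.0135, so the tips sit about 31.5 mm behind the nominal TCP. I raise 5 mm and advance to just short of the tile.

Request:
arm_command([
  {"travel": [0,-0.015,0],"rot": [0,0,0]},
  {"travel": [0,-0.027,0],"rot": [0,0,0]},
  {"travel": [0,-0.027,-0.03],"rot": [0,0,0]},
  {"travel": [0,-0.027,-0.06],"rot": [0,0,0]},
  {"travel": [0,-0.027,-0.08],"rot": [0,0,0]},
])

```text
t: 17.95
ee_pos: [0.4885, 0.1227, -0.009]
eef_rot: [0.464, 0.533, -0.533, -0.464]
force: [-0.4, -0.0, -0.2]
width: 0.002
```

```bash
cat > gf.py <<'E'
from h import *
from rig import manip
o=manip.get_obs();d=(o["ee_pos"][:2]-[.5634,.133])*1000;a=np.radians(7.87);c,s=np.cos(a),np.sin(a)
f=o["force"]
M=R.from_quat(o["eef_rot"]).as_matrix()
print("t",round(o["t"],2),"TCP gauge",(c*d[0]+s*d[1]).round(2),(-s*d[0]+c*d[1]).round(2),"z",(o["ee_pos"][2]*1000).round(2),"F along gx,gy,z",(c*f[0]+s*f[1]).round(2),(-s*f[0]+c*f[1]).round(2),f[2].round(2),"yaw",np.degrees(np.arctan2(M[1,0],M[0,0])).round(2))
E
python3 gf.py; python3 snap.py w14;python3 - <<'E'
from snap import *
w=load("w14.npz")
a=cv2.resize(w["color"][130:330,140:380],None,fx=3.3,fy=2.9,interpolation=cv2.INTER_CUBIC)
cv2.imwrite("pics/w14c.png",cv2.cvtColor(a,cv2.COLOR_RGB2BGR))
E
```

```text
t 17.95 TCP gauge -75.55 0.09 z -9.04 F along gx,gy,z -0.43 0.02 -0.25 yaw 97.89
t 17.95 [ 0.48854797  0.12274519 -0.00903549]
```

View pics/w14c.png

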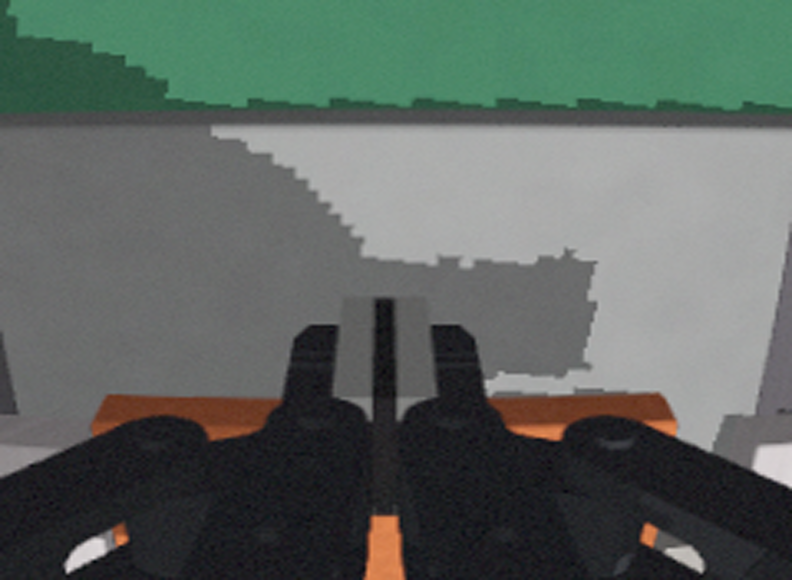

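Request:
arm_command([
  {"travel": [0,0,-0.01],"rot": [0,0,0]},
  {"travel": [0,0,-0.02],"rot": [0,0,0]},
  {"travel": [0,0,-0.03],"rot": [0,0,0]},
  {"travel": [0,0,-0.04],"rot": [0,0,0]},
  {"travel": [0,0,-0.05],"rot": [0,0,0]},
])

```text
t: 18.62
ee_pos: [0.498, 0.1241, -0.009]
eef_rot: [-0.464, -0.533, 0.533, 0.464]
force: [-1.2, 0.4, -0.2]
width: -0.004
```

```bash
python3 gf.py
```

```text
t 18.62 TCP gauge -65.97 0.13 z -8.96 F along gx,gy,z -1.11 0.57 -0.23 yaw 97.89
```

Request:
arm_command([
  {"travel": [0,0,-0.01],"rot": [0,0,0]},
  {"travel": [0,0,-0.02],"rot": [0,0,0]},
  {"travel": [0,0,-0.03],"rot": [0,0,0]},
  {"travel": [0,0,-0.04],"rot": [0,0,0]},
])

```text
t: 19.12
ee_pos: [0.5061, 0.1252, -0.0089]
eef_rot: [0.464, 0.533, -0.533, -0.464]
force: [-0.2, -0.1, -0.6]
width: 0.001
```

```bash
python3 gf.py; python3 snap.py w15;python3 - <<'E'
from snap import *
w=load("w15.npz")
a=cv2.resize(w["color"][130:330,140:380],None,fx=3.3,fy=2.9,interpolation=cv2.INTER_CUBIC)
cv2.imwrite("pics/w15c.png",cv2.cvtColor(a,cv2.COLOR_RGB2BGR))
E
```

```text
t 19.12 TCP gauge -57.87 0.14 z -8.91 F along gx,gy,z -0.16 -0.03 -0.56 yaw 97.89
t 19.125 [ 0.50605483  0.12521024 -0.00890637]
```

View pics/w15c.png

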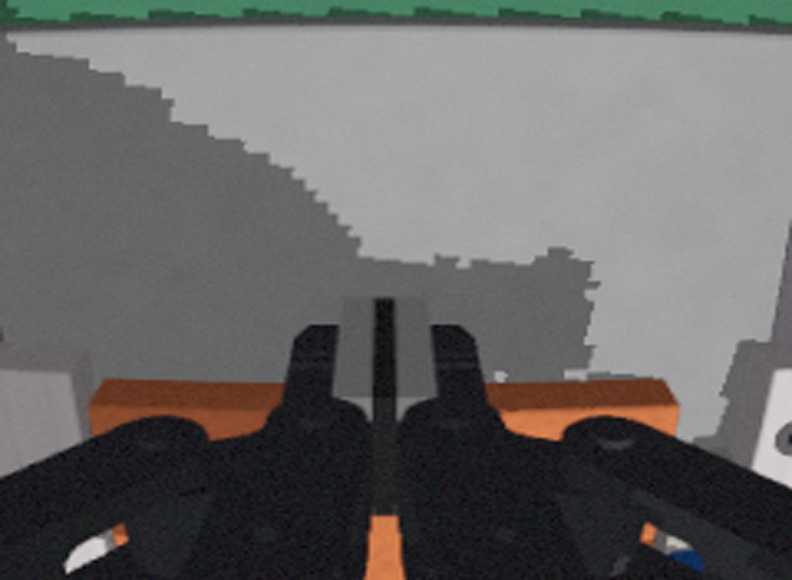

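```bash
cat > te.py <<'E'
import sys
from snap import *
w=load(sys.argv[1]+".npz");h=cv2.cvtColor(w["color"],cv2.COLOR_RGB2HSV)
m=cv2.inRange(h,(3,140,60),(18,255,255))
a=np.radians(7.87)
uv=[]
for c in list(range(172,222,3))+list(range(294,340,3)):
    k=np.where(m[200:,c])[0]
    if len(k) and k.min()>3: uv.append((c,200+k.min()-.5))
P=(wplane(w,uv,.018)[:,:2]-[.5634,.133])*1000
g=np.c_[P@[np.cos(a),np.sin(a)],P@[-np.sin(a),np.cos(a)]]
p=np.polyfit(g[:,1],g[:,0],1);print("near edge gauge x at y=0:",p[1].round(2),"tilt rad",p[0].round(4),"sd",np.std(g[:,0]-np.polyval(p,g[:,1])).round(2),"y range",g[:,1].min().round(1),g[:,1].max().round(1))
E
python3 te.py w14;python3 te.py w15
```

```text
near edge gauge x at y=0: -59.55 tilt rad -0.0025 sd 0.23 y range -49.7 48.8
near edge gauge x at y=0: -45.59 tilt rad -0.0004 sd 0.17 y range -49.1 48.4
```

The near edge is at x = -45.6 and square, so about 7.6 mm remain. I push on slowly.

Request:
arm_command([
  {"travel": [0,0,-0.007],"rot": [0,0,0]},
  {"travel": [0,0,-0.014],"rot": [0,0,0]},
  {"travel": [0,0,-0.021],"rot": [0,0,0]},
  {"travel": [0,0,-0.028],"rot": [0,0,0]},
  {"travel": [0,0,-0.03],"rot": [0,0,0]},
])

```text
t: 19.8
ee_pos: [0.5118, 0.126, -0.009]
eef_rot: [-0.464, -0.533, 0.533, 0.465]
force: [-3.6, -1.2, 2.1]
width: 0.0
```

```bash
python3 gf.py
```

```text
t 19.8 TCP gauge -52.11 0.14 z -8.96 F along gx,gy,z -3.69 -0.67 2.08 yaw 97.89
```

Request:
arm_command([
  {"travel": [0,0,-0.002],"rot": [0,0,0]},
  {"travel": [0,0,-0.004],"rot": [0,0,0]},
  {"travel": [0,0,-0.006],"rot": [0,0,0]},
  {"travel": [0,0,-0.006],"rot": [0,0,0]},
])

```text
t: 20.3
ee_pos: [0.5131, 0.1262, -0.0089]
eef_rot: [0.464, 0.533, -0.533, -0.464]
force: [-4.3, 0.1, 1.1]
width: -0.001
```

```bash
python3 gf.py; python3 snap.py w16; python3 te.py w16; python3 gf.py
```

```text
t 20.3 TCP gauge -50.8 0.12 z -8.93 F along gx,gy,z -4.23 0.7 1.08 yaw 97.89
t 20.3 [ 0.51306579  0.12616467 -0.00893066]
near edge gauge x at y=0: -38.53 tilt rad -0.0004 sd 0.17 y range -49.1 48.4
t 20.35 TCP gauge -50.79 0.15 z -8.91 F along gx,gy,z -3.67 -0.33 1.64 yaw 97.89
```

Request:
arm_command([
  {"travel": [0,0,-0.002],"rot": [0,0,0]},
  {"travel": [0,0,-0.004],"rot": [0,0,0]},
  {"travel": [0,0,-0.004],"rot": [0,0,0]},
])

```text
t: 20.72
ee_pos: [0.5139, 0.1263, -0.0089]
eef_rot: [0.464, 0.533, -0.533, -0.464]
force: [-4.4, -1.2, 0.5]
width: -0.001
```

```bash
python3 gf.py
```

```text
t 20.73 TCP gauge -50.0 0.15 z -8.93 F along gx,gy,z -4.55 -0.61 0.5 yaw 97.89
```

Request:
arm_command([
  {"travel": [0,0,-0.001],"rot": [0,0,0]},
  {"travel": [0,0,-0.002],"rot": [0,0,0]},
  {"travel": [0,0,-0.002],"rot": [0,0,0]},
])

```text
t: 21.1
ee_pos: [0.514, 0.1263, -0.0089]
eef_rot: [-0.464, -0.533, 0.533, 0.465]
force: [-5.1, -0.0, 2.0]
width: 0.006
```

```bash
python3 gf.py
```

```text
t 21.1 TCP gauge -49.83 0.16 z -8.94 F along gx,gy,z -5.01 0.69 2.03 yaw 97.89
```

Request:
arm_command([
  {"travel": [0,0,-0.001],"rot": [0,0,0]},
  {"travel": [0,0,-0.002],"rot": [0,0,0]},
  {"travel": [0,0,-0.002],"rot": [0,0,0]},
])

```text
t: 21.48
ee_pos: [0.514, 0.1263, -0.009]
eef_rot: [-0.464, -0.533, 0.534, 0.465]
force: [-7.5, -1.3, 3.8]
width: 0.005
```

```bash
python3 gf.py
```

```text
t 21.48 TCP gauge -49.82 0.16 z -8.96 F along gx,gy,z -7.56 -0.27 3.82 yaw 97.89
```

Request:
arm_command([
  {"travel": [0,0,-0.001],"rot": [0,0,0]},
  {"travel": [0,0,-0.002],"rot": [0,0,0]},
  {"travel": [0,0,-0.002],"rot": [0,0,0]},
])

```text
t: 21.85
ee_pos: [0.5141, 0.1264, -0.009]
eef_rot: [-0.464, -0.533, 0.534, 0.465]
force: [-8.5, -1.3, 6.2]
width: 0.006
```

```bash
python3 gf.py
```

```text
t 21.85 TCP gauge -49.77 0.19 z -8.96 F along gx,gy,z -8.58 -0.14 6.17 yaw 97.89
```

The position has stopped advancing while the force rises, so the tile is on the stops. I add a little more, hold, and check for steadiness.

Request:
arm_command([
  {"travel": [0,0,-0.001],"rot": [0,0,0]},
  {"travel": [0,0,-0.002],"rot": [0,0,0]},
  {"travel": [0,0,-0.002],"rot": [0,0,0]},
  {"travel": [0,0,-0.002],"rot": [0,0,0]},
  {"travel": [0,0,-0.002],"rot": [0,0,0]},
])

```text
t: 22.48
ee_pos: [0.5141, 0.1264, -0.009]
eef_rot: [-0.464, -0.533, 0.534, 0.465]
force: [-11.5, -1.4, 7.0]
width: -0.002
```

```bash
python3 gf.py; python3 snap.py w17; python3 te.py w17; python3 - <<'E'
from h import *
from rig import capture
ims=[]
for n,(r0,r1,c0,c1) in(("scene",(130,225,225,355)),("side",(130,225,180,310))):
    c=capture(n);np.savez(n+"3.npz",**c);ims.append(cv2.resize(c["color"][r0:r1,c0:c1],None,fx=6,fy=6*.5*1.0,interpolation=cv2.INTER_CUBIC))
cv2.imwrite("pics/fin.png",cv2.cvtColor(np.vstack(ims),cv2.COLOR_RGB2BGR))
E
python3 gf.py
```

```text
t 22.48 TCP gauge -49.73 0.24 z -9.0 F along gx,gy,z -11.62 0.18 7.0 yaw 97.9
t 22.475 [ 0.51410489  0.12643134 -0.00899745]
near edge gauge x at y=0: -37.45 tilt rad -0.0006 sd 0.17 y range -49.0 48.5
t 22.62 TCP gauge -49.77 0.21 z -9.02 F along gx,gy,z -10.72 0.42 6.08 yaw 97.89
```

View pics/fin.png

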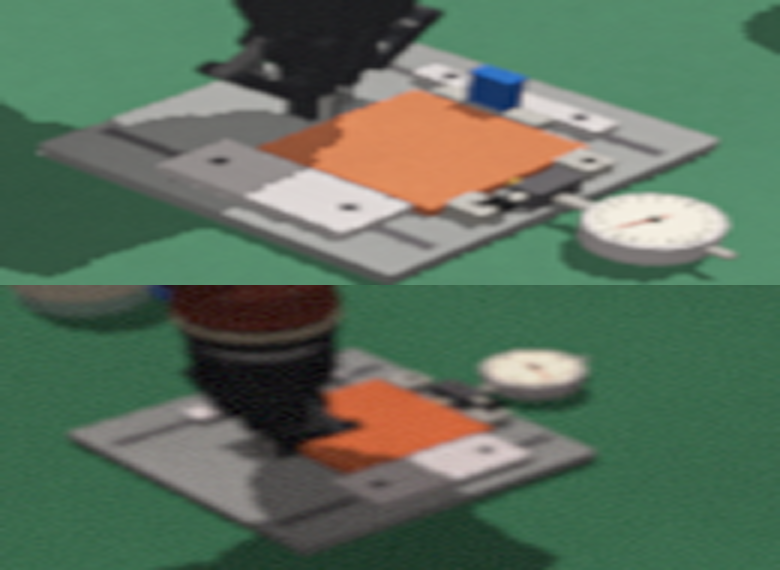

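View pics/w17.png

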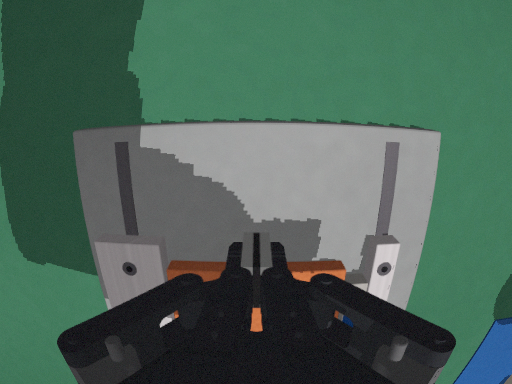

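```bash
python3 - <<'E'
from h import *
c=load("scene3.npz")
a=cv2.resize(c["color"][145:210,280:350],None,fx=9,fy=9,interpolation=cv2.INTER_CUBIC)
cv2.imwrite("pics/fz.png",cv2.cvtColor(a,cv2.COLOR_RGB2BGR))
k,l,s,ct=cv2.connectedComponentsWithStats(mask(c,"blue")[145:175,295:330]);print(s,ct+[295,145])
i=1+np.argmax(s[1:,4]);a7=np.radians(7.87)
P=(onplane(c,ct[i]+[295,145],.052)[0,:2]-[.5634,.133])*1000;print("grip in gauge",P@[np.cos(a7),np.sin(a7)],P@[-np.sin(a7),np.cos(a7)])
E
```

```text
[[  0   0  35  30 962]
 [  9   7   8  15  88]] [[312.44490644 159.55821206]
 [307.13636364 158.86363636]]
grip in gauge 0.7388281565731555 57.63469011171892
```

View pics/fz.png

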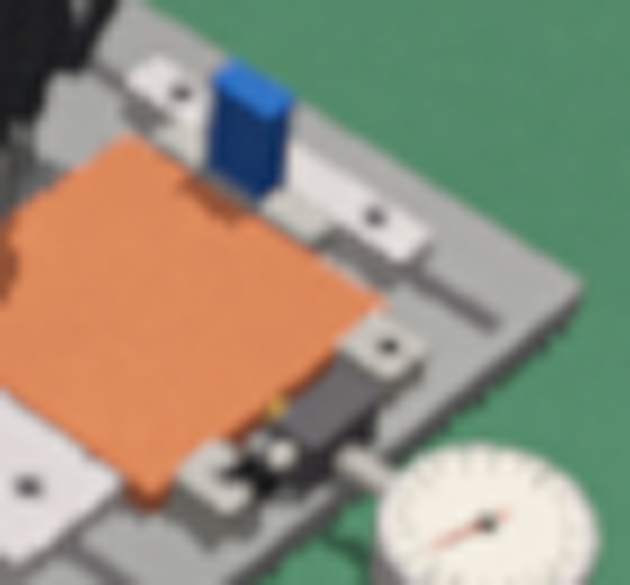

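The tile is flush on both stops, at (380,320) and (200,480) in the crop. The plunger is in, the needle has turned, and the strip is upright at x=0.7, y=57.6 mm in the gauge frame. I hand in.

```bash
python3 gf.py; python3 -c "
from rig import hand_in
print(hand_in())"
```

```text
t 22.62 TCP gauge -49.77 0.21 z -9.02 F along gx,gy,z -10.72 0.42 6.08 yaw 97.89
the job is handed in; nothing more can be done
None
```

I set the thin blue-grip strip in the wide gap, let it go, and pushed the tile home. I handed in at 22.6 s, still holding the tile against both stops; no verdict came back.

**Last checks**
- **Tile:** it looks flush on both stops in the scene picture, square to 0.001 rad. I measured its near edge at x = -37.5 mm, against an ideal of -38. I did not measure that it lies flat; the pictures show no lift.
- **Push:** about 11 N and steady. The fingers also press down by about 6 N. The force kept rising after the tile stopped moving, so it bears on the stops.
- **Plunger:** pushed in and the needle turned, seen in pictures only.
- **Strip:** upright in the gap at about (0.7, 57.6) mm in the gauge frame. It met the plate at exactly the seated height I had worked out.
- **Red strip, bottle and beaker:** I did not touch the red strip, and neither the bottle nor the beaker was approached. I made no final measurement of any of them.

**What disagreed**
- **Fingertips:** they end about 32 to 35 mm short of the stated tool point. My first close on the strip shut above the grip without touching it. I corrected the height from the pictures and confirmed it by touching the plate.
- **Cameras:** the wrist camera was about 2 mm off sideways, which I corrected against the fingers. The side camera placed the plate about 5 mm away from the scene camera's position. I used the corrected wrist camera, which agreed with the scene camera to about 1 mm.

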